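# Sound the bores of a stop block and fit the matching stop pins

## Task

The wooden stop block has four blind bores of different depths. Sound each bore to its bottom with the depth rod, from left to right, before fitting any pin; then slide every stop pin on the bench fully home into the one bore that leaves 40 mm of it standing out, so that all the pin ends line up, and slide the depth rod fully home into its square case. Leave the jar, the stamp and the tape alone.

Things in the scene. Friction and masses are not known exactly. Their poses are not given: they have to be found in the camera images.
- stop_block: fixed wooden block 120 (x) x 232 (y) x 92 mm high on a steel plate; origin: middle of its underside. Front face at local x = -60 mm, looks to the robot. Four square blind bores 27 x 27 mm run level from it along local +x, 58 mm apart, centres 60 mm above the bench. Depths 48, 65, 82 and 99 mm, one each; which bore has which varies from start to start and cannot be seen
- bore1 (a point): centre of the mouth of bore 1, counted from the left as the robot sees it (local y = 87 mm), on the front face; axes as the block's, x points into the bore
- bore2 (a point): centre of the mouth of bore 2, counted from the left as the robot sees it (local y = 29 mm), on the front face; axes as the block's, x points into the bore
- bore3 (a point): centre of the mouth of bore 3, counted from the left as the robot sees it (local y = -29 mm), on the front face; axes as the block's, x points into the bore
- bore4 (a point): centre of the mouth of bore 4, counted from the left as the robot sees it (local y = -87 mm), on the front face; axes as the block's, x points into the bore
- pin_a: plain square aluminium stop pin, 88 x 24 x 24 mm (80 g, varies), loose on the bench, both ends alike; origin at its middle, x along its length. Fully home in the 48 mm bore it stands out 40 mm. May be absent
- pin_b: plain square aluminium stop pin, 105 x 24 x 24 mm (87 g, varies), loose on the bench, both ends alike; origin at its middle, x along its length. Fully home in the 65 mm bore it stands out 40 mm. May be absent
- pin_c: plain square aluminium stop pin, 122 x 24 x 24 mm (94 g, varies), loose on the bench, both ends alike; origin at its middle, x along its length. Fully home in the 82 mm bore it stands out 40 mm. May be absent
- pin_d: plain square aluminium stop pin, 139 x 24 x 24 mm (100 g, varies), loose on the bench, both ends alike; origin at its middle, x along its length. Fully home in the 99 mm bore it stands out 40 mm. May be absent
- depth_rod: depth rod lying on the bench: dark wooden square handle 50 x 24 x 24 mm with a square steel shank 118 x 16 x 16 mm, grooved every 10 mm; origin at the middle of the handle, x points along the shank to the tip; about 90 g
- rod_tip (a point): middle of the end face of the depth rod's shank, 143 mm in front of the handle's middle
- rod_case: fixed grey square tube, 130 mm long and 29 mm square outside, lying level on two feet: case of the depth rod, inside 19.5 x 19.5 mm and 124 mm deep; origin on the bench under its middle; mouth at local x = -65 mm, x points into the tube, its centre line is 48 mm above the bench
- case_mouth (a point): centre of the mouth of the rod case; axes as the case's. When the rod is home the handle's shoulder meets the mouth and the tip lies 118 mm inside
- stop_a (a joint): weak spring button (60 N/m) in the floor of the 48 mm deep bore: 0 when free (standing 4 mm out of the floor), 4 mm when something touches the floor
- stop_b (a joint): weak spring button (60 N/m) in the floor of the 65 mm deep bore: 0 when free (standing 4 mm out of the floor), 4 mm when something touches the floor
- stop_c (a joint): weak spring button (60 N/m) in the floor of the 82 mm deep bore: 0 when free (standing 4 mm out of the floor), 4 mm when something touches the floor
- stop_d (a joint): weak spring button (60 N/m) in the floor of the 99 mm deep bore: 0 when free (standing 4 mm out of the floor), 4 mm when something touches the floor
- iron_jar: bystander, to be left alone: round brown glaze jar with pale lid, 58 mm across, 74 mm high, origin under its middle
- wooden_stamp: bystander, to be left alone: turned wooden stamp, 29 mm across, 58 mm high, origin under its middle
- tape: bystander, to be left alone: roll of tape lying flat, 64 mm across, 19 mm high, origin under its middle
There are look-alikes about, which are no part of the job. There is more than one size of the rod_case; the one meant has the size given above.

How it is judged:
On the way, in this order (a step that is already met when the one before it is completed fails the run):
1. the depth rod touches the bottom of bore 1 (from the left), no pin being in a bore yet (x of rod_tip in the frame of bore1 above 0.04 m and y of rod_tip in the frame of bore1 between -0.008 and 0.008 m and z of rod_tip in the frame of bore1 between -0.008 and 0.008 m and (contact force between depth_rod and stop_a above 0.05 N or contact force between depth_rod and stop_b above 0.05 N or contact force between depth_rod and stop_c above 0.05 N or contact force between depth_rod and stop_d above 0.05 N) and height (world z) of each of pin_a, pin_b, pin_c, pin_d below 0.04 m), for 0.1 s.
2. the depth rod touches the bottom of bore 2 (from the left), no pin being in a bore yet (x of rod_tip in the frame of bore2 above 0.04 m and y of rod_tip in the frame of bore2 between -0.008 and 0.008 m and z of rod_tip in the frame of bore2 between -0.008 and 0.008 m and (contact force between depth_rod and stop_a above 0.05 N or contact force between depth_rod and stop_b above 0.05 N or contact force between depth_rod and stop_c above 0.05 N or contact force between depth_rod and stop_d above 0.05 N) and height (world z) of each of pin_a, pin_b, pin_c, pin_d below 0.04 m), for 0.1 s.
3. the depth rod touches the bottom of bore 3 (from the left), no pin being in a bore yet (x of rod_tip in the frame of bore3 above 0.04 m and y of rod_tip in the frame of bore3 between -0.008 and 0.008 m and z of rod_tip in the frame of bore3 between -0.008 and 0.008 m and (contact force between depth_rod and stop_a above 0.05 N or contact force between depth_rod and stop_b above 0.05 N or contact force between depth_rod and stop_c above 0.05 N or contact force between depth_rod and stop_d above 0.05 N) and height (world z) of each of pin_a, pin_b, pin_c, pin_d below 0.04 m), for 0.1 s.
4. the depth rod touches the bottom of bore 4 (from the left), no pin being in a bore yet (x of rod_tip in the frame of bore4 above 0.04 m and y of rod_tip in the frame of bore4 between -0.008 and 0.008 m and z of rod_tip in the frame of bore4 between -0.008 and 0.008 m and (contact force between depth_rod and stop_a above 0.05 N or contact force between depth_rod and stop_b above 0.05 N or contact force between depth_rod and stop_c above 0.05 N or contact force between depth_rod and stop_d above 0.05 N) and height (world z) of each of pin_a, pin_b, pin_c, pin_d below 0.04 m), for 0.1 s.
At the end, for the whole second after the job is handed in: Every pin present sits in the bore of its own depth, touching its sprung floor button, level and in line (0.1 rad), standing out 40 mm within 3.5 mm; the depth rod is in its case with its tip at least 114 mm inside the mouth (118 is home); all at rest (x of pin_a in the frame of stop_block between -0.0595 and -0.0525 m and z of pin_a in the frame of stop_block between 0.054 and 0.066 m and angle between the x axis of each of pin_a, pin_b, pin_c, pin_d and the x axis of stop_block, either way round below 0.1 rad and contact force between pin_a and stop_a above 0.03 N and linear speed of each of pin_a, pin_b, pin_c, pin_d, depth_rod below 0.02 m/s and x of pin_b in the frame of stop_block between -0.051 and -0.044 m and z of pin_b in the frame of stop_block between 0.054 and 0.066 m and contact force between pin_b and stop_b above 0.03 N and x of pin_c in the frame of stop_block between -0.0425 and -0.0355 m and z of pin_c in the frame of stop_block between 0.054 and 0.066 m and contact force between pin_c and stop_c above 0.03 N and x of pin_d in the frame of stop_block between -0.034 and -0.027 m and z of pin_d in the frame of stop_block between 0.054 and 0.066 m and contact force between pin_d and stop_d above 0.03 N and x of rod_tip in the frame of case_mouth above 0.114 m and y of rod_tip in the frame of case_mouth between -0.006 and 0.006 m and z of rod_tip in the frame of case_mouth between -0.006 and 0.006 m and angle between the x axis of depth_rod and the x axis of rod_case, either way round below 0.1 rad).
It fails at once if the jar, the stamp or the tape is moved more than 30 mm (distance of any of iron_jar, wooden_stamp, tape from where it was at the start of the episode above 0.03 m).
Of pin_a, pin_b, pin_c, pin_d only 3 to 4 are there at a start; the rules pass over those that are not, and their reading is None.
At some moment in a run one of pin_a, pin_b, pin_c, pin_d may be knocked a few centimetres aside while the robot is not near it.
Once in a run the grip may slacken for a moment while it holds something.
It also fails if it takes over 208 s, if anything falls off the work surface, if the arm or the gripper's body presses on something with over 40 N, if the wrist force passes 120 N, or if a joint passes its speed limit or range.

## Robot

A 6-joint arm with a two-finger parallel gripper is mounted at the origin on a cart in front of the work surface, level with it; the furniture and walls round the work are solid. World frame = base frame: x ahead of the robot, y to its left, z up, the work surface at z = 0. Lengths are in m, angles in rad, forces in N, time in s.
With the tool pointing down it reaches from about 0.35 to 0.85 m from the base axis. Payload 8.1 kg.
Tool frame: the origin (TCP) lies midway between the tips of the shut fingers; the grasp point (between the pads) lies 19 mm behind it; z points along the fingers, y is the line along which they close (so a half turn about z gives the same grasp; the last joint's range is limited). The gripper opens to 93 mm and grips with 3 to 60 N. Pads are 15 mm wide; open, the fingers measure 128 mm over their backs; the gripper's body (75 mm by 188 mm) begins 65 mm behind the grasp point.
Start: joints at [1.197, 0.13, 1.488, -0, 1.523, -0.085], TCP at [0.171, 0.575, 0.219] pointing down, gripper open.
Joint ranges: [-2.96, 2.96], [-0.89, 2.26], [0.02, 2.5], [-1.34, 4.48], [0, 2.73], [-2.66, 2.66]. Speed limits (rad/s): [2.39, 2.39, 2.79, 3.14, 3.14, 3.14].

## Interface

Orientations are given as a rotation vector (axis times angle).
In Python, from plant import robot, cams gives the robot as it stands. The module is installed in compiled form; this text tells all that it offers.
- The arm moves only by the tool play_rows, never from a script. Its arguments are lists of equal length, an entry for each row: "slide": the shift along the tool's x, y, z scaled (see below), a list of three; "twist": the turn, a rotation vector about the tool's x, y, z scaled (see below), a list of three. A call has exactly 8 rows; each row shifts and turns the commanded pose from where the row before left it, along the tool's axes as they then stand; what a row does not reach is not made up. The controller multiplies each number of a shift by 25 cm and each number of a turn by 60 degrees. A row lasts 1/10 s, in which the tool goes at most 50 mm and 8.59 degrees, less where a joint would pass 70% of its speed; a pose out of reach is approached as far as the arm can. A call with a number of a shift or a turn outside -1 to 1 is refused whole. A call with a gripper value outside its range is refused whole. "fingers" is the closure, from -1 (fully open) to 1 (shut), set as the call begins (left out, the last holds). The fingers move at their own pace and stop on an object; "force" is the grip in N (left out, the last holds). Time passes only in rows, so rows that do not move let the fingers close, or fill a call up. It gives the time, the measured TCP pose, the force, the opening and the grip force at its end, in the units of the state.
- robot.read_state(): the state, without advancing time (a new reading comes with each control period).
- cams.read_camera(name): name is "scene" or "top" or "wrist"; returns (picture, depth): 420x560x3 uint8, red, green, blue; 420x560 float32, m along the optical axis (not along the pixel's ray), 0 where there is no reading.
- cams.get_calibration(name): a dict with "fx", "fy", "cx", "cy" (pixels), "k1" (the pictures are not rectified: a ray, as slopes to the right and down, at radius r is drawn at 1 + k1 r^2 times it, then the intrinsics apply), "world_from_camera" (4x4, takes a point from camera to world coordinates). Camera axes: x right, y down, z forward; pixel columns grow to the right and rows downward; lengths in m; the calibration is good to about 2 mm. A picture is of the moment at which its call begins: read the wrist's pose just before it. get_calibration takes no time and is no camera call; for the wrist camera it gives the pose at the moment of the call.
- robot.close_job(): hands the job in; it is judged then, once.
The state is a dict: "t": time; "q": joint angles; "dq": joint speeds; "joint_torque": joint torques, N m; "tool_pos": TCP position; "orientation": TCP orientation; "force": force on the tool from outside, world axes, zero at the start; "wrist_torque": the same for the moment, N m; "opening": finger opening in m; "gripper_force": force on a finger pad.
Only numpy, scipy, OpenCV 4.12 (cv2) and the standard library are available. Lean on these libraries where they do the work, as an engineer would, in place of code of your own. Each camera call takes 0.05 s, during which the arm holds its last target. There are 200 camera calls.

## Working session

There is one attempt and no reset: what is moved stays moved. The work goes in short steps, Python scripts to look and compute and a tool call to move; the robot and the scene stay as the last step left them, time stands still between calls to the robot, and variables do not carry over. Pictures are saved under pics/ and viewed, at most 14 in all, crops included, and the job is handed in when it is done.

Besides the shell and the picture viewer there is one more tool, called as name(argument=value, ...), one argument or row to a line, values as JSON. play_rows: Moves the arm, as the interface text tells. Shifts and turns lie within -1 to 1; 1 stands for 25 cm of shift or 60 degrees of turn. Its arguments: {"type":"object","properties":{"slide":{"type":"array"},"twist":{"type":"array"},"fingers":{"type":"number"},"force":{"type":"number"}},"required":["slide","twist"]}

```bash
mkdir -p pics; cat > h.py <<'E'
import numpy as np, cv2
from plant import robot, cams
from scipy.spatial.transform import Rotation as R
def cal(n):
    c=cams.get_calibration(n); return c
def pts(c,d):
    # world point for each pixel from depth
    h,w=d.shape; v,u=np.mgrid[0:h,0:w].astype(float)
    K=np.array([[c['fx'],0,c['cx']],[0,c['fy'],c['cy']],[0,0,1]])
    n=rays(c,np.stack([u.ravel(),v.ravel()],1)).reshape(h,w,3)
    P=n*d[...,None]; T=np.array(c['world_from_camera'])
    return P@T[:3,:3].T+T[:3,3]
def rays(c,uv):
    uv=np.asarray(uv,float); x=(uv[:,0]-c['cx'])/c['fx']; y=(uv[:,1]-c['cy'])/c['fy']
    a,b=x.copy(),y.copy()
    for _ in range(15):
        s=1+c['k1']*(a*a+b*b); a,b=x/s,y/s
    return np.stack([a,b,np.ones_like(a)],1)
def onplane(c,uv,z):
    T=np.array(c['world_from_camera']); r=rays(c,uv)@T[:3,:3].T
    return T[:3,3]+r*((z-T[2,3])/r[:,2])[:,None]
def proj(c,p):
    T=np.array(c['world_from_camera']); q=(np.asarray(p)-T[:3,3])@T[:3,:3]
    a,b=q[:,0]/q[:,2],q[:,1]/q[:,2]; s=1+c['k1']*(a*a+b*b)
    return np.stack([c['fx']*a*s+c['cx'],c['fy']*b*s+c['cy']],1)
def shot(n,f=None):
    c=cal(n); im,d=cams.read_camera(n)
    if f: cv2.imwrite('pics/'+f,im[...,::-1]); np.savez('pics/'+f+'.npz',im=im,d=d,c=np.array(c,dtype=object))
    return im,d,c
E
python3 - <<'E'
from h import *
for n in ['top','scene']:
    im,d,c=shot(n,n+'0.png'); print(n,c['fx'],c['k1'],np.round(c['world_from_camera'],3).tolist(), (d>0).mean())
s=robot.read_state(); print(s)
E
```

```text
top 477.87396669923277 -0.170781980075774 [[0.08, -0.974, 0.214, 0.268], [-0.997, -0.078, 0.017, -0.183], [0.0, -0.214, -0.977, 1.242], [0.0, 0.0, 0.0, 1.0]] 0.9961777210884354
scene 445.370402990432 -0.04595540939887702 [[0.426, -0.683, 0.593, -0.125], [-0.905, -0.31, 0.292, -0.481], [-0.016, -0.661, -0.75, 0.896], [0.0, 0.0, 0.0, 1.0]] 0.995875850340136
{'t': 0.1, 'q': array([ 1.19662544e+00,  1.31065970e-01,  1.48917703e+00,  4.18287850e-06,
        1.52297051e+00, -8.53814504e-02]), 'dq': array([ 7.77687906e-04, -1.53947326e-04, -4.61145662e-03, -9.97433614e-05,
       -7.54436788e-04,  2.66345118e-04]), 'joint_torque': array([ 1.31395871e-03, -5.61343682e+01, -4.93095481e+01,  7.69608747e-02,
        2.91560974e-02, -1.17014670e-04]), 'tool_pos': array([0.1706566 , 0.57469247, 0.21770043]), 'orientation': array([-4.52001146e-01, -3.10852831e+00,  2.47732518e-03]), 'force': array([-0.24724674,  0.16340895,  0.37926045]), 'wrist_torque': array([-0.03184356, -0.01896565,  0.05869372]), 'gripper_force': 0.0, 'opening': 0.09314911662949084}
```

```bash
ls
```

```text
h.py
pics
```

View pics/top0.png

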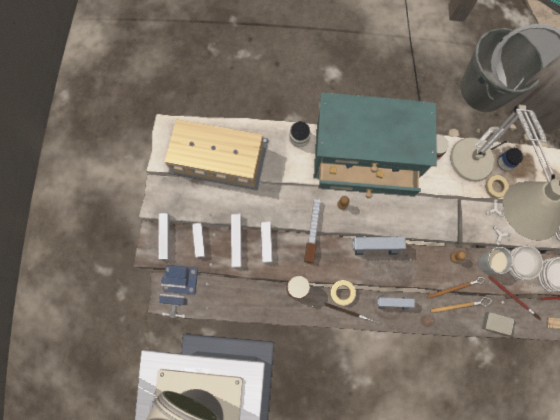

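View pics/scene0.png

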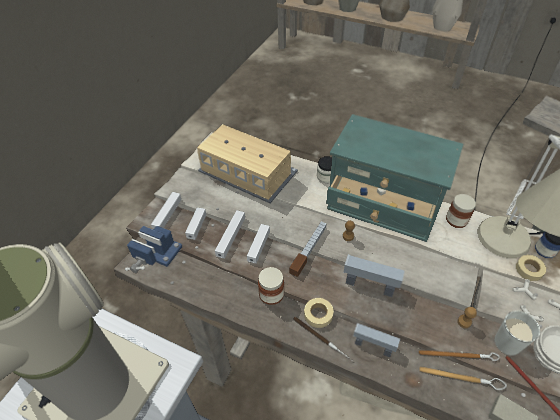

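Top view: block (215,153); pins (163,236), (198,240), (236,240), (267,242); depth rod (313,230) with dark handle at (311,253); jar (299,287), tape (343,293), stamp (344,202). Two case candidates: the tube at (380,244) and a smaller one at (396,302). I'll measure both.

```bash
cat > m.py <<'E'
from h import *
z=np.load('pics/top0.png.npz',allow_pickle=True); im,d,c=z['im'],z['d'],z['c'].item()
P=pts(c,d)
for n,(u,v,r) in dict(block=(215,153,70),p1=(163,236,32),p2=(198,240,25),p3=(236,240,34),p4=(267,242,28),rod=(313,230,40),tubeA=(380,244,38),tubeB=(396,302,28)).items():
    Q=P[max(v-r,0):v+r,u-r:u+r].reshape(-1,3); col=im[max(v-r,0):v+r,u-r:u+r].reshape(-1,3)
    zc=P[v,u,2]; t=P[v-2:v+3,u-2:u+3,2]; zc=np.median(t)
    m=(abs(P[...,2]-zc)<0.006).astype(np.uint8); 
    k,l=cv2.connectedComponents(m,connectivity=4); mm=l==l[v,u]
    q=P[mm][:,:2].astype(np.float32)
    rc=cv2.minAreaRect(q*1000)
    print(n,'z',round(zc,4),'n',mm.sum(),'ctr',np.round(rc[0],1),'size',np.round(rc[1],1),'ang',round(rc[2],1),'px',np.round(np.argwhere(mm).min(0)),np.argwhere(mm).max(0))
E
python3 m.py; python3 - <<'E'
import sys; sys.path.insert(0,'.')
import cv2,numpy as np
im=cv2.imread('pics/top0.png')[185:325,285:445]
cv2.imwrite('pics/c1.png',cv2.resize(im,None,fx=4,fy=4,interpolation=cv2.INTER_CUBIC))
E
```

```text
block z 0.0915 n 3962 ctr [674.7  13.4] size [232.  122.7] ang 82.8 px [120 165] [179 261]
p1 z 0.0235 n 395 ctr [447.1 129.4] size [119.7  23.1] ang 7.3 px [214 159] [259 167]
p2 z 0.0238 n 313 ctr [446.7  36.5] size [88.8 25.2] ang 12.5 px [223 192] [256 204]
p3 z 0.024 n 489 ctr [453.4 -60.8] size [137.2  23.8] ang 5.8 px [214 231] [266 240]
p4 z 0.0224 n 363 ctr [ 455.5 -139.2] size [102.9  24.1] ang 7.3 px [222 261] [261 271]
rod z 0.0188 n 405 ctr [ 495.6 -258.1] size [ 23.9 166.2] ang 86.3 px [199 304] [262 319]
tubeA z 0.0616 n 614 ctr [ 468.9 -426.8] size [ 29.4 131.5] ang 4.2 px [237 354] [248 405]
tubeB z 0.0437 n 292 ctr [ 324.  -478.3] size [21.5 90. ] ang 0.6 px [297 378] [307 413]
```

View pics/c1.png

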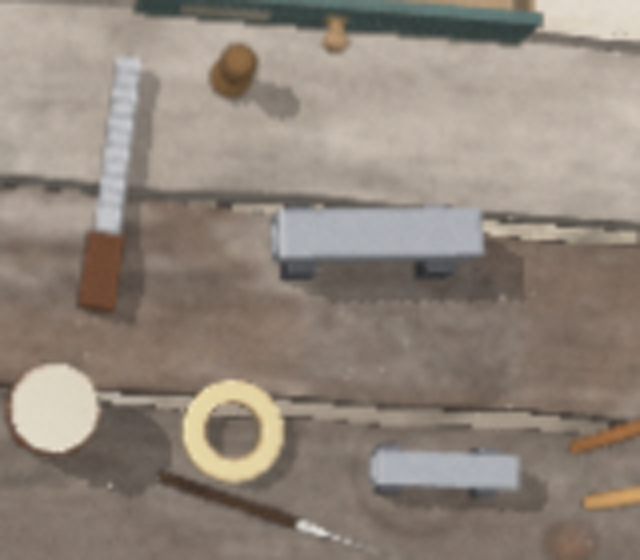

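Tube A measures 131 x 29 mm with its top at 62 mm, so it is the case. Tube B measures 90 x 21 mm and is the look-alike. Pins from left to right are c (122), a (88), d (139) and b (105), so all four are present. Next I'll check which end the mouth is at and where the chest stands, and set up a planning helper.

```bash
cat >> h.py <<'E'
def go(target,yaw=None,s=None,state=None):
    """target TCP, yaw = tool-x yaw in deg; twist first (about tool z), then shift in the turned tool frame"""
    st=state or robot.read_state(); T=R.from_rotvec(st['orientation']).as_matrix()
    y0=np.degrees(np.arctan2(T[1,0],T[0,0])); yaw=y0 if yaw is None else yaw
    a=np.radians(yaw); G=np.array([[np.cos(a),np.sin(a),0],[np.sin(a),-np.cos(a),0],[0,0,-1]]).T
    G=np.array([[np.cos(a),np.sin(a),0],[np.sin(a),-np.cos(a),0],[0,0,-1]])
    tw=R.from_matrix(T.T@G).as_rotvec(degrees=True)
    sh=G.T@(np.asarray(target)-st['tool_pos'])
    print('t %.1f pos %s yaw %.2f F %s op %.4f gf %.1f'%(st['t'],np.round(st['tool_pos'],4),y0,np.round(st['force'],1),st['opening'],st['gripper_force']))
    print('  twist units',np.round(tw/60,4),'| shift mm',np.round(sh*1000,1),'units',np.round(sh/.25,4))
E
python3 - <<'E'
from h import *
z=np.load('pics/top0.png.npz',allow_pickle=True); im,d,c=z['im'],z['d'],z['c'].item(); P=pts(c,d)
for uv in [(320,100),(380,130),(430,100),(330,188),(370,192),(410,188),(344,202),(299,287),(343,280),(332,180)]: print(uv,np.round(P[uv[1],uv[0]],3))
s=robot.read_state()
go([.42,.3,.24],177); 
s['tool_pos']=np.array([.42,.3,.24]); s['orientation']=R.from_matrix(np.array([[np.cos(a:=np.radians(177)),np.sin(a),0],[np.sin(a),-np.cos(a),0],[0,0,-1]])).as_rotvec()
go([.437,-.255,.20],177,state=s)
im=cv2.imread('pics/scene0.png')[225:365,300:430]
cv2.imwrite('pics/c2.png',cv2.resize(im,None,fx=4,fy=4,interpolation=cv2.INTER_CUBIC))
E
```

```text
(320, 100) [ 1.229 -0.301 -0.729]
(380, 130) [ 0.711 -0.39   0.203]
(430, 100) [ 1.282 -0.808 -0.732]
(330, 188) [ 0.591 -0.29   0.094]
(370, 192) [ 0.586 -0.389  0.103]
(410, 188) [ 0.597 -0.483  0.13 ]
(344, 202) [ 0.568 -0.332  0.055]
(299, 287) [ 0.342 -0.231  0.07 ]
(343, 280) [ 0.372 -0.345  0.02 ]
(332, 180) [ 0.618 -0.296  0.073]
t 0.1 pos [0.1707 0.5747 0.2177] yaw 163.45 F [-0.2  0.2  0.4] op 0.0931 gf 0.0
  twist units [-0.0015 -0.0003 -0.2258] | shift mm [-263.4 -261.3  -22.3] units [-1.0535 -1.0451 -0.0892]
t 0.1 pos [0.42 0.3  0.24] yaw 177.00 F [-0.2  0.2  0.4] op 0.0931 gf 0.0
  twist units [-0. -0.  0.] | shift mm [ -46.  -553.3   40. ] units [-0.1841 -2.2134  0.16  ]
```

View pics/c2.png

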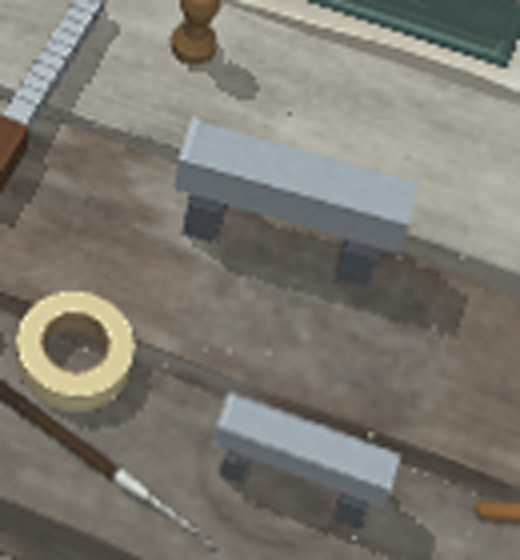

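play_rows(
  slide=[
    [0, 0, 0],
    [0, 0, 0],
    [-0.13, -0.13, -0.011],
    [-0.13, -0.13, -0.011],
    [-0.13, -0.13, -0.011],
    [-0.13, -0.13, -0.011],
    [-0.13, -0.13, -0.011],
    [-0.13, -0.13, -0.011],
  ],
  twist=[
    [0, 0, -0.113],
    [0, 0, -0.113],
    [0, 0, 0],
    [0, 0, 0],
    [0, 0, 0],
    [0, 0, 0],
    [0, 0, 0],
    [0, 0, 0],
  ],
  fingers=-0.2,
  force=50,
)

```text
t: 0.9
tool_pos: [0.3562, 0.3686, 0.2349]
orientation: [-0.082, -3.14, 0.0]
force: [1.1, -0.3, -0.6]
opening: 0.0556
gripper_force: 0.0
```

play_rows(
  slide=[
    [-0.13, -0.13, -0.011],
    [-0.13, -0.13, -0.011],
    [-0.016, -0.18, 0.014],
    [-0.016, -0.18, 0.014],
    [-0.016, -0.18, 0.014],
    [-0.016, -0.18, 0.014],
    [-0.016, -0.18, 0.014],
    [-0.016, -0.18, 0.014],
  ],
  twist=[
    [0, 0, 0],
    [0, 0, 0],
    [0, 0, 0],
    [0, 0, 0],
    [0, 0, 0],
    [0, 0, 0],
    [0, 0, 0],
    [0, 0, 0],
  ],
)

```text
t: 1.7
tool_pos: [0.4263, 0.0294, 0.2192]
orientation: [-0.082, -3.14, -0.0]
force: [0.3, -0.3, -0.7]
opening: 0.0557
gripper_force: 0.0
```

play_rows(
  slide=[
    [-0.016, -0.18, 0.014],
    [-0.016, -0.18, 0.014],
    [-0.016, -0.18, 0.014],
    [-0.016, -0.18, 0.014],
    [-0.016, -0.18, 0.014],
    [-0.016, -0.18, 0.014],
    [0, 0, 0],
    [0, 0, 0],
  ],
  twist=[
    [0, 0, 0],
    [0, 0, 0],
    [0, 0, 0],
    [0, 0, 0],
    [0, 0, 0],
    [0, 0, 0],
    [0, 0, 0],
    [0, 0, 0],
  ],
)

```text
t: 2.5
tool_pos: [0.4361, -0.2404, 0.1978]
orientation: [-0.086, -3.139, -0.002]
force: [-0.4, 0.4, 0.7]
opening: 0.0556
gripper_force: 0.0
```

```bash
python3 - <<'E'
from h import *
go([.437,-.255,.20],177)
im,d,c=shot('wrist','w1.png'); print(c['fx'],np.round(c['world_from_camera'],3).tolist())
E
```

```text
t 2.5 pos [ 0.4361 -0.2404  0.1978] yaw 176.87 F [-0.4  0.4  0.7] op 0.0556 gf 0.0
  twist units [ 0.0012 -0.0014 -0.0022] | shift mm [ -1.7 -14.6  -2.2] units [-0.0067 -0.0583 -0.0086]
344.5198334213676 [[0.056, 0.97, 0.236, 0.371], [0.998, -0.055, -0.011, -0.237], [0.002, 0.236, -0.972, 0.365], [0.0, 0.0, 0.0, 1.0]]
```

View pics/w1.png

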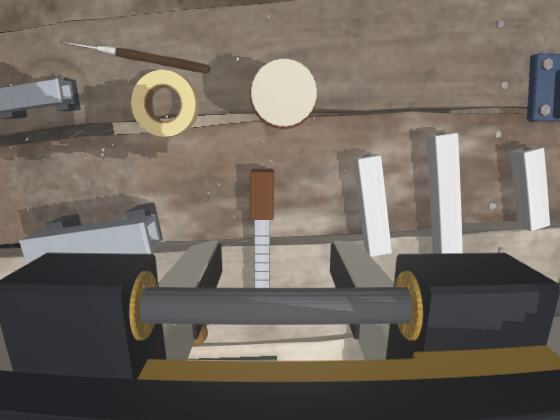

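Wrist view: handle (262,195), shank running down to (262,285), jar lid (283,92), case at the left (90,240) with its right end at (157,225), pins at (373,205), (446,195) and (532,190).

```bash
cat >> h.py <<'E'
def rect(mask,c,z):
    cs=max(cv2.findContours(mask.astype(np.uint8),cv2.RETR_EXTERNAL,cv2.CHAIN_APPROX_NONE)[0],key=cv2.contourArea)
    q=onplane(c,cs[:,0,:],z)[:,:2]*1000
    (x,y),(w,h),a=cv2.minAreaRect(q.astype(np.float32))
    if h>w: w,h,a=h,w,a+90
    a=(a+90)%180-90
    return np.round([x,y,w,h,a],1)
def comp(m,u,v):
    k,l=cv2.connectedComponents(m.astype(np.uint8),connectivity=4); return l==l[v,u]
E
python3 - <<'E'
from h import *
z=np.load('pics/w1.png.npz',allow_pickle=True); im,d,c=z['im'],z['d'],z['c'].item(); P=pts(c,d)
print(im[195,262],im[195,240],im[240,262],im[225,157],im[232,150],im[240,100],P[195,262],P[240,262])
hsv=cv2.cvtColor(im,cv2.COLOR_RGB2HSV); print(hsv[195,262],hsv[195,240])
m=comp((P[...,2]>.012)&(P[...,2]<.035)&(np.arange(560)[None]>235)&(np.arange(560)[None]<290),262,195)
print('rod',rect(m,c,.022), m.sum())
m2=comp((hsv[...,1]>130)&(hsv[...,0]<15),262,195); print('handle',rect(m2,c,.024),m2.sum())
t=comp((P[...,2]>.045)&(P[...,2]<.07)&(np.arange(560)[None]<170)&(np.arange(420)[:,None]<255),90,245); print('tube',rect(t,c,.0625),t.sum())
cr=im[190:260,90:190]; cv2.imwrite('pics/c3.png',cv2.resize(cr[...,::-1],None,fx=6,fy=6,interpolation=cv2.INTER_CUBIC))
E
```

```text
[119  83  59] [99 87 77] [201 204 209] [96 96 99] [176 181 188] [173 179 185] [ 0.43670255 -0.25350848  0.02563887] [ 0.48486465 -0.25673598  0.02326278]
[ 12 129 119] [14 57 99]
rod [ 475.5 -256.9  127.6   23.5   -4.2] 2211
handle [ 494.1 -233.8  769.9  511.3   86.5] 234423
tube [ 467.  -422.5  138.4   34.5  -85.3] 3431
```

View pics/c3.png

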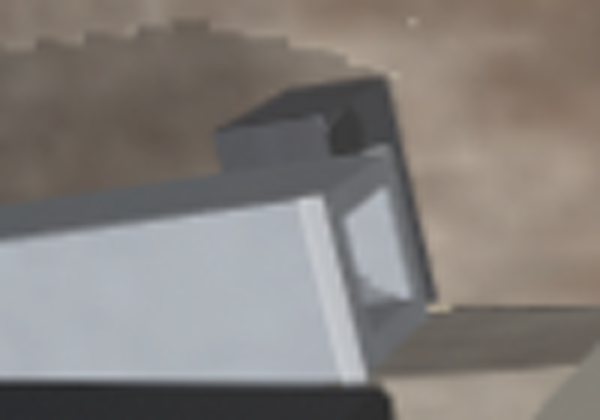

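The dark opening at (380,245) in the crop shows that the mouth is at the +y end of the large tube. Going down on the handle.

```bash
python3 -c "
from h import *
go([.437,-.254,.005],175.8)"
```

```text
t 2.5 pos [ 0.4364 -0.2394  0.1981] yaw 176.96 F [ 0.5  0.8 -0.2] op 0.0559 gf 0.0
  twist units [ 0.0011 -0.001   0.0194] | shift mm [ -1.7 -14.5 193.1] units [-0.0068 -0.0579  0.7723]
```

play_rows(
  slide=[
    [-0.007, -0.058, 0.08],
    [0, 0, 0.17],
    [0, 0, 0.17],
    [0, 0, 0.17],
    [0, 0, 0.1],
    [0, 0, 0.06],
    [0, 0, 0.022],
    [0, 0, 0],
  ],
  twist=[
    [0, 0, 0.019],
    [0, 0, 0],
    [0, 0, 0],
    [0, 0, 0],
    [0, 0, 0],
    [0, 0, 0],
    [0, 0, 0],
    [0, 0, 0],
  ],
)

```text
t: 3.35
tool_pos: [0.4377, -0.253, 0.0053]
orientation: [-0.111, -3.139, -0.001]
force: [-0.1, 0.6, 1.4]
opening: 0.0559
gripper_force: 0.0
```

play_rows(
  slide=[
    [0, 0, 0],
    [0, 0, 0],
    [0, 0, 0],
    [0, 0, 0],
    [0, 0, 0],
    [0, 0, 0],
    [0, 0, 0],
    [0, 0, 0],
  ],
  twist=[
    [0, 0, 0],
    [0, 0, 0],
    [0, 0, 0],
    [0, 0, 0],
    [0, 0, 0],
    [0, 0, 0],
    [0, 0, 0],
    [0, 0, 0],
  ],
  fingers=1,
  force=50,
)

```text
t: 4.15
tool_pos: [0.438, -0.2546, 0.0061]
orientation: [0.113, 3.139, -0.0]
force: [-0.4, 1.8, 5.9]
opening: 0.0236
gripper_force: 50.0
```

```bash
python3 - <<'E'
from h import *
z=np.load('pics/top0.png.npz',allow_pickle=True); im,d,c=z['im'],z['d'],z['c'].item(); P=pts(c,d)
m=comp(abs(P[...,2]-.0915)<.006,215,165)
print('depth-mask on plane',rect(m,c,.092))
hsv=cv2.cvtColor(im,cv2.COLOR_RGB2HSV); print(hsv[165,215],hsv[177,215],hsv[185,215])
m=comp((hsv[...,1]>80)&(hsv[...,2]>180),215,165); print('colour',rect(m,c,.092),m.sum())
# front top edge from colour: last bright row per column
e=[]
for u in range(178,256,2):
    col=np.where(m[:,u])[0]; 
    if len(col): e.append((u+.0,col.max()+.5,col.min()-.5))
e=np.array(e)
for k in (1,2):
    q=onplane(c,e[:,[0,k]],.092)[:,:2]*1000; f=np.polyfit(q[:,1],q[:,0],1); r=q[:,0]-np.polyval(f,q[:,1]); g=abs(r)<2; f=np.polyfit(q[g,1],q[g,0],1)
    print('edge x at y=21: %.1f slope->yaw %.2f res %.2f'%(np.polyval(f,21),-np.degrees(np.arctan(f[0])),r[g].std()))
go([.44,.131,.12],172.8)
E
```

```text
depth-mask on plane [673.4  13.  231.3 123.   83. ]
[ 22  77 235] [ 17  55 106] [ 15  30 135]
colour [ 593.5 -168.8 1756.4 1217.6  -85.3] 233303
edge x at y=21: 6.3 slope->yaw 5.82 res 0.19
edge x at y=21: 1127.4 slope->yaw 3.05 res 0.30
t 4.2 pos [ 0.438  -0.2546  0.0061] yaw 175.87 F [-0.4  1.8  5.9] op 0.0236 gf 50.0
  twist units [-0.0003  0.0005  0.0511] | shift mm [  46.4  382.8 -113.9] units [ 0.1855  1.5313 -0.4555]
```

play_rows(
  slide=[
    [0, 0, -0.1],
    [0, 0, -0.18],
    [0, 0, -0.176],
    [0.02, 0.1, 0],
    [0.02, 0.18, 0],
    [0.02, 0.18, 0],
    [0.02, 0.18, 0],
    [0.02, 0.18, 0],
  ],
  twist=[
    [0, 0, 0],
    [0, 0, 0],
    [0, 0, 0.05],
    [0, 0, 0],
    [0, 0, 0],
    [0, 0, 0],
    [0, 0, 0],
    [0, 0, 0],
  ],
)

```text
t: 4.95
tool_pos: [0.4378, -0.0463, 0.1193]
orientation: [-0.196, -3.135, -0.0]
force: [0.7, 0.6, -1.0]
opening: 0.0233
gripper_force: 50.0
```

play_rows(
  slide=[
    [0.02, 0.18, 0],
    [0.02, 0.18, 0],
    [0.02, 0.18, 0],
    [0.02, 0.12, 0],
    [0, 0.05, 0],
    [0, 0, 0],
    [0, 0, 0],
    [0, 0, 0],
  ],
  twist=[
    [0, 0, 0],
    [0, 0, 0],
    [0, 0, 0],
    [0, 0, 0],
    [0, 0, 0],
    [0, 0, 0],
    [0, 0, 0],
    [0, 0, 0],
  ],
)

```text
t: 5.75
tool_pos: [0.4406, 0.1294, 0.1194]
orientation: [-0.198, -3.135, 0.001]
force: [-0.9, -0.7, -0.6]
opening: 0.0237
gripper_force: 50.0
```

```bash
python3 - <<'E'
from h import *
im,d,c=shot('wrist','w2.png'); shot('top','top2.png')
go([.4528,.1278,.0537],173)
E
```

```text
t 5.8 pos [0.4407 0.1295 0.1196] yaw 172.76 F [ 0.8  0.2 -0.7] op 0.0236 gf 50.0
  twist units [-0.0003 -0.0001 -0.004 ] | shift mm [-12.2  -0.2  65.9] units [-0.0489 -0.0009  0.2634]
```

View pics/w2.png

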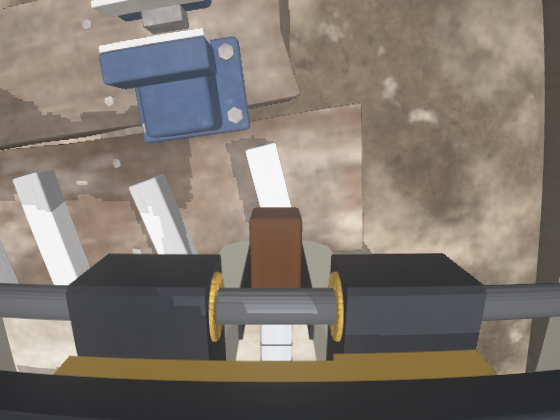

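Wrist view: the handle is held square at (277,245) and the shank runs forward at (277,345). Lowering to bore height, then into bore 1.

play_rows(
  slide=[
    [-0.02, 0, 0.1],
    [-0.029, 0, 0.12],
    [0, 0, 0.043],
    [0, 0, 0],
    [-0.06, 0, 0],
    [-0.06, 0, 0],
    [-0.06, 0, 0],
    [0, 0, 0],
  ],
  twist=[
    [0, 0, -0.004],
    [0, 0, 0],
    [0, 0, 0],
    [0, 0, 0],
    [0, 0, 0],
    [0, 0, 0],
    [0, 0, 0],
    [0, 0, 0],
  ],
)

```text
t: 6.65
tool_pos: [0.4998, 0.1236, 0.056]
orientation: [0.19, 3.133, 0.001]
force: [0.1, -1.2, -0.5]
opening: 0.0236
gripper_force: 50.0
```

play_rows(
  slide=[
    [-0.03, 0, 0],
    [-0.03, 0, 0],
    [-0.03, 0, 0],
    [-0.01, 0, 0],
    [-0.01, 0, 0],
    [0, 0, 0],
    [0, 0, 0],
    [0, 0, 0],
  ],
  twist=[
    [0, 0, 0],
    [0, 0, 0],
    [0, 0, 0],
    [0, 0, 0],
    [0, 0, 0],
    [0, 0, 0],
    [0, 0, 0],
    [0, 0, 0],
  ],
)

```text
t: 7.45
tool_pos: [0.5244, 0.1206, 0.0538]
orientation: [-0.189, -3.136, 0.0]
force: [-0.2, 0.4, -0.5]
opening: 0.0233
gripper_force: 50.0
```

```bash
cat >> h.py <<'E'
X=np.array([.9925,-.1219,0]); Y=np.array([.1219,.9925,0]); FC=np.array([.6139,.0203,.060])
def blk(p): # TCP in front-face frame: mm along x (into), y, z
    v=np.asarray(p)-FC; return np.round([v@X*1e3,v@Y*1e3,p[2]*1e3],1)
def st(L=143):
    s=robot.read_state(); b=blk(s['tool_pos']); print('t %.1f blk TCP %s tip depth %.1f F(blk) %.1f %.1f %.1f op %.4f'%(s['t'],b,b[0]+L,s['force']@X,s['force']@Y,s['force'][2],s['opening'])); return s
E
python3 -c "
from h import *
st(); go(FC+87*Y/1e3+X*(-.143+.05)+[0,0,.0537-.06],173)"
```

```text
t 7.5 blk TCP [-101.    88.7   53.8] tip depth 42.0 F(blk) -0.3 0.4 -0.5 op 0.0233
t 7.5 pos [0.5244 0.1206 0.0538] yaw 173.12 F [-0.2  0.4 -0.5] op 0.0233 gf 50.0
  twist units [-0.     -0.0002  0.002 ] | shift mm [-8.  -1.7  0.1] units [-0.0321 -0.0067  0.0004]
```

play_rows(
  slide=[
    [-0.01, -0.007, 0],
    [-0.01, 0, 0],
    [-0.01, 0, 0],
    [-0.006, 0, 0],
    [0, 0, 0],
    [0, 0, 0],
    [0, 0, 0],
    [0, 0, 0],
  ],
  twist=[
    [0, 0, 0],
    [0, 0, 0],
    [0, 0, 0],
    [0, 0, 0],
    [0, 0, 0],
    [0, 0, 0],
    [0, 0, 0],
    [0, 0, 0],
  ],
)

```text
t: 8.25
tool_pos: [0.5319, 0.1178, 0.0532]
orientation: [-0.188, -3.133, 0.0]
force: [-7.4, 1.4, 0.6]
opening: 0.0236
gripper_force: 50.0
```

```bash
python3 -c "
from h import *
st()"
```

```text
t 8.2 blk TCP [-93.2  86.8  53.2] tip depth 49.8 F(blk) -7.5 0.5 0.6 op 0.0236
```

Contact at about 48 mm, so bore 1 is the 48 mm one (pin_a). While inside I'll feel its side walls to fix its lateral and vertical centre.

play_rows(
  slide=[
    [0.02, 0, 0],
    [0, 0.01, 0],
    [0, 0.01, 0],
    [0, 0.01, 0],
    [0, 0.002, 0],
    [0, 0, 0],
    [0, 0, 0],
    [0, 0, 0],
  ],
  twist=[
    [0, 0, 0],
    [0, 0, 0],
    [0, 0, 0],
    [0, 0, 0],
    [0, 0, 0],
    [0, 0, 0],
    [0, 0, 0],
    [0, 0, 0],
  ],
)

```text
t: 9.05
tool_pos: [0.5295, 0.1255, 0.0539]
orientation: [-0.19, -3.136, 0.002]
force: [0.3, -5.3, -0.3]
opening: 0.0236
gripper_force: 50.1
```

play_rows(
  slide=[
    [0, -0.02, 0],
    [0, -0.02, 0],
    [0, -0.01, 0],
    [0, -0.01, 0],
    [0, -0.004, 0],
    [0, 0, 0],
    [0, 0, 0],
    [0, 0, 0],
  ],
  twist=[
    [0, 0, 0],
    [0, 0, 0],
    [0, 0, 0],
    [0, 0, 0],
    [0, 0, 0],
    [0, 0, 0],
    [0, 0, 0],
    [0, 0, 0],
  ],
)

```text
t: 9.85
tool_pos: [0.5273, 0.1109, 0.0538]
orientation: [-0.188, -3.136, -0.001]
force: [-0.8, 4.1, -0.4]
opening: 0.0236
gripper_force: 50.0
```

play_rows(
  slide=[
    [0, 0.02, 0],
    [0, 0.012, 0],
    [0, 0, 0.01],
    [0, 0, 0.01],
    [0, 0, 0.012],
    [0, 0, 0],
    [0, 0, 0],
    [0, 0, 0],
  ],
  twist=[
    [0, 0, 0],
    [0, 0, 0],
    [0, 0, 0],
    [0, 0, 0],
    [0, 0, 0],
    [0, 0, 0],
    [0, 0, 0],
    [0, 0, 0],
  ],
)

```text
t: 10.65
tool_pos: [0.5286, 0.1184, 0.0461]
orientation: [0.189, 3.136, 0.0]
force: [-1.2, 2.1, 3.7]
opening: 0.0238
gripper_force: 50.0
```

play_rows(
  slide=[
    [0, 0, -0.02],
    [0, 0, -0.02],
    [0, 0, -0.01],
    [0, 0, -0.01],
    [0, 0, -0.004],
    [0, 0, 0],
    [0, 0, 0],
    [0, 0, 0],
  ],
  twist=[
    [0, 0, 0],
    [0, 0, 0],
    [0, 0, 0],
    [0, 0, 0],
    [0, 0, 0],
    [0, 0, 0],
    [0, 0, 0],
    [0, 0, 0],
  ],
)

```text
t: 11.45
tool_pos: [0.5283, 0.1183, 0.0616]
orientation: [-0.189, -3.136, 0.0]
force: [1.9, 0.2, -5.0]
opening: 0.0236
gripper_force: 50.0
```

play_rows(
  slide=[
    [0, 0, 0.02],
    [0, 0, 0.012],
    [0.06, 0, 0],
    [0.08, 0, 0],
    [0.1, 0, 0],
    [0, 0, 0],
    [0, 0, 0],
    [0, 0, 0],
  ],
  twist=[
    [0, 0, 0],
    [0, 0, 0],
    [0, 0, 0],
    [0, 0, 0],
    [0, 0, 0],
    [0, 0, 0],
    [0, 0, 0],
    [0, 0, 0],
  ],
)

```text
t: 12.25
tool_pos: [0.47, 0.1255, 0.0544]
orientation: [0.189, 3.134, 0.0]
force: [0.6, 0.6, -0.9]
opening: 0.0234
gripper_force: 50.0
```

```bash
python3 - <<'E'
from h import *
for p in ([.5286,.1264,.0535],): pass
st(); go(FC+29*Y/1e3+X*(-.143-.01)+[0,0,.0537-.06],173)
E
```

```text
t 12.2 blk TCP [-155.6   86.9   54.4] tip depth -12.6 F(blk) 0.5 0.7 -0.9 op 0.0234
t 12.2 pos [0.47   0.1255 0.0544] yaw 173.11 F [ 0.6  0.6 -0.9] op 0.0234 gf 50.0
  twist units [0.0003 0.0014 0.0018] | shift mm [ -2.6 -57.9   0.7] units [-0.0106 -0.2317  0.0029]
```

Bore 1 centre agrees within 0.5 mm in y and z. On to bore 2, whose depth must be at least 65 mm.

play_rows(
  slide=[
    [0, -0.11, 0],
    [0, -0.122, 0],
    [0, 0, 0.003],
    [-0.07, 0, 0],
    [-0.1, 0, 0],
    [-0.08, 0, 0],
    [-0.03, 0, 0],
    [0, 0, 0],
  ],
  twist=[
    [0, 0, 0],
    [0, 0, 0],
    [0, 0, 0],
    [0, 0, 0],
    [0, 0, 0],
    [0, 0, 0],
    [0, 0, 0],
    [0, 0, 0],
  ],
)

```text
t: 13.05
tool_pos: [0.5323, 0.0597, 0.053]
orientation: [0.189, 3.136, 0.0]
force: [-0.8, -0.5, -1.1]
opening: 0.0231
gripper_force: 50.0
```

play_rows(
  slide=[
    [-0.01, 0, 0],
    [-0.01, 0, 0],
    [-0.01, 0, 0],
    [-0.008, 0, 0],
    [0, 0, 0],
    [0, 0, 0],
    [0, 0, 0],
    [0, 0, 0],
  ],
  twist=[
    [0, 0, 0],
    [0, 0, 0],
    [0, 0, 0],
    [0, 0, 0],
    [0, 0, 0],
    [0, 0, 0],
    [0, 0, 0],
    [0, 0, 0],
  ],
)

```text
t: 13.85
tool_pos: [0.5408, 0.0584, 0.0531]
orientation: [-0.189, -3.136, 0.0]
force: [-0.7, 0.2, -1.8]
opening: 0.0233
gripper_force: 50.0
```

```bash
python3 -c "
from h import *
st()"
```

```text
t 13.8 blk TCP [-77.2  28.9  53.1] tip depth 65.8 F(blk) -0.7 0.1 -1.8 op 0.0233
```

play_rows(
  slide=[
    [-0.007, 0, 0],
    [-0.006, 0, 0],
    [0, 0, 0],
    [0, 0, 0],
    [0, 0, 0],
    [0, 0, 0],
    [0, 0, 0],
    [0, 0, 0],
  ],
  twist=[
    [0, 0, 0],
    [0, 0, 0],
    [0, 0, 0],
    [0, 0, 0],
    [0, 0, 0],
    [0, 0, 0],
    [0, 0, 0],
    [0, 0, 0],
  ],
)

```text
t: 14.65
tool_pos: [0.5441, 0.0581, 0.0531]
orientation: [0.189, 3.136, -0.0]
force: [0.0, -0.7, -0.1]
opening: 0.0233
gripper_force: 50.0
```

```bash
python3 -c "
from h import *
st()"
```

```text
t 14.7 blk TCP [-73.9  29.   53.1] tip depth 69.1 F(blk) 0.1 -0.7 -0.1 op 0.0233
```

play_rows(
  slide=[
    [-0.02, 0, 0],
    [-0.02, 0, 0],
    [-0.01, 0, 0],
    [-0.008, 0, 0],
    [-0.008, 0, 0],
    [0, 0, 0],
    [0, 0, 0],
    [0, 0, 0],
  ],
  twist=[
    [0, 0, 0],
    [0, 0, 0],
    [0, 0, 0],
    [0, 0, 0],
    [0, 0, 0],
    [0, 0, 0],
    [0, 0, 0],
    [0, 0, 0],
  ],
)

```text
t: 15.45
tool_pos: [0.5589, 0.0562, 0.0524]
orientation: [-0.188, -3.132, 0.0]
force: [-5.8, 0.5, 1.6]
opening: 0.0236
gripper_force: 50.0
```

```bash
python3 -c "
from h import *
st()"
```

```text
t 15.4 blk TCP [-58.9  29.   52.4] tip depth 84.1 F(blk) -5.8 -0.2 1.6 op 0.0236
```

Bore 2 is the 82 mm one (pin_c). Backing out and into bore 3, which is 65 or 99 mm.

play_rows(
  slide=[
    [0.04, 0, 0],
    [0.12, 0, 0],
    [0.12, 0, 0],
    [0.11, 0, 0],
    [0, 0, 0],
    [0, -0.1, 0],
    [0, -0.132, 0],
    [0, 0, 0],
  ],
  twist=[
    [0, 0, 0],
    [0, 0, 0],
    [0, 0, 0],
    [0, 0, 0],
    [0, 0, 0],
    [0, 0, 0],
    [0, 0, 0],
    [0, 0, 0],
  ],
)

```text
t: 16.25
tool_pos: [0.4572, 0.0075, 0.0536]
orientation: [0.192, 3.134, -0.002]
force: [0.4, 0.6, -0.7]
opening: 0.0234
gripper_force: 50.0
```

play_rows(
  slide=[
    [-0.04, 0, 0],
    [-0.07, 0, 0],
    [-0.08, 0, 0],
    [-0.08, 0, 0],
    [-0.02, 0, 0],
    [-0.01, 0, 0],
    [-0.01, 0, 0],
    [0, 0, 0],
  ],
  twist=[
    [0, 0, 0],
    [0, 0, 0],
    [0, 0, 0],
    [0, 0, 0],
    [0, 0, 0],
    [0, 0, 0],
    [0, 0, 0],
    [0, 0, 0],
  ],
)

```text
t: 17.05
tool_pos: [0.5333, 0.0012, 0.053]
orientation: [-0.188, -3.135, -0.0]
force: [-0.7, 0.9, -1.6]
opening: 0.0232
gripper_force: 50.0
```

```bash
python3 -c "
from h import *
st()"
```

```text
t 17.1 blk TCP [-77.6 -28.8  53. ] tip depth 65.4 F(blk) -0.8 0.8 -1.6 op 0.0232
```

play_rows(
  slide=[
    [-0.008, 0, 0],
    [-0.006, 0, 0],
    [0, 0, 0],
    [0, 0, 0],
    [0, 0, 0],
    [0, 0, 0],
    [0, 0, 0],
    [0, 0, 0],
  ],
  twist=[
    [0, 0, 0],
    [0, 0, 0],
    [0, 0, 0],
    [0, 0, 0],
    [0, 0, 0],
    [0, 0, 0],
    [0, 0, 0],
    [0, 0, 0],
  ],
)

```text
t: 17.85
tool_pos: [0.5355, 0.0007, 0.0525]
orientation: [-0.188, -3.133, -0.0]
force: [-5.7, 1.6, 0.4]
opening: 0.0235
gripper_force: 50.0
```

```bash
python3 -c "
from h import *
st()"
```

```text
t 17.9 blk TCP [-75.4 -29.   52.5] tip depth 67.6 F(blk) -5.9 0.9 0.4 op 0.0235
```

Bore 3 is the 65 mm one (pin_b), so bore 4 should be 99 mm. Sounding it, with a wall check.

play_rows(
  slide=[
    [0.04, 0, 0],
    [0.1, 0, 0],
    [0.1, 0, 0],
    [0.08, 0, 0],
    [0, 0, 0],
    [0, -0.1, 0],
    [0, -0.132, 0],
    [0, 0, 0],
  ],
  twist=[
    [0, 0, 0],
    [0, 0, 0],
    [0, 0, 0],
    [0, 0, 0],
    [0, 0, 0],
    [0, 0, 0],
    [0, 0, 0],
    [0, 0, 0],
  ],
)

```text
t: 18.65
tool_pos: [0.4515, -0.0504, 0.0538]
orientation: [0.192, 3.134, -0.002]
force: [1.4, 0.8, -0.9]
opening: 0.0238
gripper_force: 50.0
```

play_rows(
  slide=[
    [-0.04, 0, 0],
    [-0.07, 0, 0],
    [-0.1, 0, 0],
    [-0.1, 0, 0],
    [-0.08, 0, 0],
    [-0.03, 0, 0],
    [-0.01, 0, 0],
    [0, 0, 0],
  ],
  twist=[
    [0, 0, 0],
    [0, 0, 0],
    [0, 0, 0],
    [0, 0, 0],
    [0, 0, 0],
    [0, 0, 0],
    [0, 0, 0],
    [0, 0, 0],
  ],
)

```text
t: 19.45
tool_pos: [0.5573, -0.0599, 0.0528]
orientation: [-0.188, -3.135, -0.0]
force: [0.7, 0.4, -0.3]
opening: 0.0233
gripper_force: 50.0
```

play_rows(
  slide=[
    [-0.01, 0, 0],
    [-0.008, 0, 0],
    [-0.006, 0, 0],
    [0, 0, 0],
    [0, 0, 0],
    [0, 0, 0],
    [0, 0, 0],
    [0, 0, 0],
  ],
  twist=[
    [0, 0, 0],
    [0, 0, 0],
    [0, 0, 0],
    [0, 0, 0],
    [0, 0, 0],
    [0, 0, 0],
    [0, 0, 0],
    [0, 0, 0],
  ],
)

```text
t: 20.25
tool_pos: [0.5627, -0.061, 0.0528]
orientation: [-0.189, -3.134, -0.0]
force: [-5.6, 1.1, -0.9]
opening: 0.0237
gripper_force: 50.0
```

```bash
python3 -c "
from h import *
st()"
```

```text
t 20.2 blk TCP [-40.9 -87.   52.8] tip depth 102.1 F(blk) -5.7 0.4 -0.9 op 0.0237
```

All four sounded: 48, 82, 65, 99 mm from the left, so the pins go a, c, b, d. Backing out and refining the case position while moving to it.

play_rows(
  slide=[
    [0.04, 0, 0],
    [0.12, 0, 0],
    [0.15, 0, 0],
    [0.15, 0, 0],
    [0.06, 0, 0],
    [0, 0, -0.12],
    [0, 0, -0.15],
    [0, 0, 0],
  ],
  twist=[
    [0, 0, 0],
    [0, 0, 0],
    [0, 0, 0],
    [0, 0, 0],
    [0, 0, 0],
    [0, 0, 0],
    [0, 0, 0],
    [0, 0, 0],
  ],
)

```text
t: 21.05
tool_pos: [0.438, -0.0464, 0.1265]
orientation: [0.188, 3.125, -0.003]
force: [1.0, -0.3, -0.4]
opening: 0.0237
gripper_force: 50.0
```

```bash
python3 - <<'E'
from h import *
for f in ('top0','top2'):
    z=np.load(f'pics/{f}.png.npz',allow_pickle=True); im,d,c=z['im'],z['d'],z['c'].item(); P=pts(c,d)
    m=comp(abs(P[...,2]-.0625)<.005,380,242)
    print('case',rect(m,c,.0625),np.median(P[m][:,2]))
go([.4509,-.1943,.12],94.3)
E
```

```text
case [ 468.6 -426.5  131.3   28.1  -85.7] 0.06208498784622585
case [ 468.6 -426.5  131.2   28.1  -85.7] 0.062283979287108826
t 21.1 pos [ 0.438  -0.0464  0.1265] yaw 173.11 F [ 1.  -0.3 -0.4] op 0.0237 gf 50.0
  twist units [0.0063 0.0093 1.3135] | shift mm [-148.5    1.7    6.5] units [-0.5938  0.007   0.0258]
```

play_rows(
  slide=[
    [0, 0, 0],
    [0, 0, 0],
    [0, 0, 0],
    [0, 0, 0],
    [0, 0, 0],
    [0, 0, 0],
    [0, 0, 0],
    [0, 0, 0],
  ],
  twist=[
    [0, 0, 0.1],
    [0, 0, 0.135],
    [0, 0, 0.135],
    [0, 0, 0.135],
    [0, 0, 0.135],
    [0, 0, 0.135],
    [0, 0, 0.135],
    [0, 0, 0.135],
  ],
)

```text
t: 21.85
tool_pos: [0.4344, -0.0456, 0.1203]
orientation: [1.8, 2.574, 0.001]
force: [1.0, -0.1, -0.8]
opening: 0.0237
gripper_force: 50.0
```

play_rows(
  slide=[
    [0, 0, 0],
    [0, 0, 0],
    [-0.1, 0, 0.006],
    [-0.15, 0, 0.01],
    [-0.15, 0, 0.01],
    [-0.14, 0, 0],
    [-0.054, 0.007, 0],
    [0, 0, 0],
  ],
  twist=[
    [0, 0, 0.135],
    [0, 0, 0.13],
    [0, 0, 0],
    [0, 0, 0],
    [0, 0, 0],
    [0, 0, 0],
    [0, 0, 0],
    [0, 0, 0],
  ],
)

```text
t: 22.65
tool_pos: [0.4478, -0.1948, 0.1139]
orientation: [2.135, 2.304, 0.0]
force: [0.4, 0.5, -0.9]
opening: 0.0235
gripper_force: 50.0
```

```bash
python3 - <<'E'
from h import *
print(robot.read_state()['orientation'])
go([.4509,-.1943,.0417],94.3)
im,d,c=shot('top','top3.png')
cr=im[190:300,250:420]; cv2.imwrite('pics/c4.png',cv2.resize(cr[...,::-1],None,fx=4,fy=4,interpolation=cv2.INTER_CUBIC))
E
```

```text
[2.13484116e+00 2.30399130e+00 2.43616011e-04]
t 22.6 pos [ 0.4478 -0.1948  0.1139] yaw 94.36 F [ 0.4  0.5 -0.9] op 0.0235 gf 50.0
  twist units [0.0005 0.0003 0.0011] | shift mm [ 0.3  3.1 72.2] units [0.001  0.0123 0.289 ]
```

View pics/c4.png

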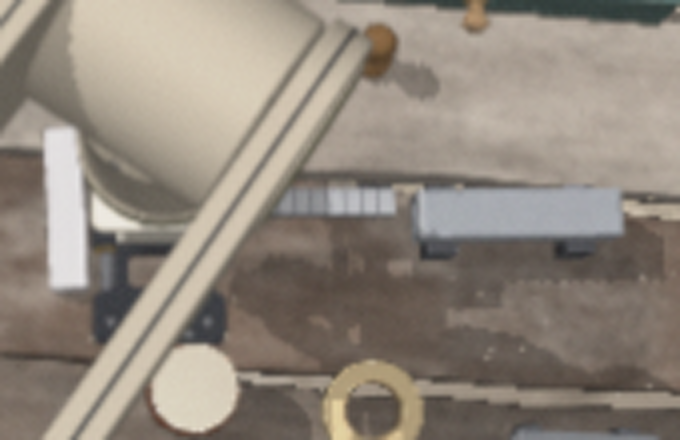

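Top view: the shank runs to its tip at crop (395,200), with the case mouth at (418,212). Lowering to case height and measuring both in one picture.

play_rows(
  slide=[
    [0, 0.012, 0.08],
    [0, 0, 0.12],
    [0, 0, 0.08],
    [0, 0, 0.009],
    [0, 0, 0],
    [0, 0, 0],
    [0, 0, 0],
    [0, 0, 0],
  ],
  twist=[
    [0, 0, 0.001],
    [0, 0, 0],
    [0, 0, 0],
    [0, 0, 0],
    [0, 0, 0],
    [0, 0, 0],
    [0, 0, 0],
    [0, 0, 0],
  ],
)

```text
t: 23.5
tool_pos: [0.4517, -0.1936, 0.0431]
orientation: [2.132, 2.305, 0.001]
force: [-0.1, -0.5, -0.6]
opening: 0.0235
gripper_force: 50.0
```

```bash
python3 - <<'E'
from h import *
st(); go([.4509,-.1943,.0417],94.3)
im,d,c=shot('top','top4.png'); P=pts(c,d)
a=np.radians(-85.7); ux=np.array([np.cos(a),np.sin(a)]); uy=np.array([-ux[1],ux[0]])
C=np.array([.4686,-.4265]); 
S=P.reshape(-1,3); x=(S[:,:2]-C)@ux*1e3; y=(S[:,:2]-C)@uy*1e3; z=S[:,2]*1e3
for lo,hi in [(-135,-125),(-125,-115),(-115,-105),(-105,-95),(-95,-88),(-60,-40),(-20,20),(40,60)]:
    k=(x>lo)&(x<hi)&(abs(y)<30)&(z>46)&(z<70)
    print((lo,hi),k.sum(),'z %.1f y %.1f..%.1f mid %.1f'%((np.median(z[k]),*np.percentile(y[k],[3,97]),np.percentile(y[k],[3,97]).mean()) if k.sum()>5 else (0,0,0,0)))
cr=im[190:300,290:420]; cv2.imwrite('pics/c5.png',cv2.resize(cr[...,::-1],None,fx=5,fy=5,interpolation=cv2.INTER_CUBIC))
E
```

```text
t 23.5 blk TCP [-135.  -232.    43.1] tip depth 8.0 F(blk) -0.0 -0.5 -0.6 op 0.0235
t 23.5 pos [ 0.4517 -0.1936  0.0431] yaw 94.46 F [-0.1 -0.5 -0.6] op 0.0235 gf 50.0
  twist units [0.0017 0.0011 0.0026] | shift mm [-0.7 -0.8  1.4] units [-0.0027 -0.0032  0.0056]
(-135, -125) 26 z 55.7 y -6.7..7.5 mid 0.4
(-125, -115) 24 z 57.2 y -5.9..7.0 mid 0.6
(-115, -105) 21 z 56.4 y -5.8..7.6 mid 0.9
(-105, -95) 27 z 55.3 y -6.2..7.1 mid 0.4
(-95, -88) 10 z 56.5 y -5.7..7.7 mid 1.0
(-60, -40) 102 z 62.5 y -15.0..14.1 mid -0.5
(-20, 20) 203 z 61.8 y -14.6..14.1 mid -0.2
(40, 60) 94 z 61.6 y -14.3..14.3 mid -0.0
```

View pics/c5.png

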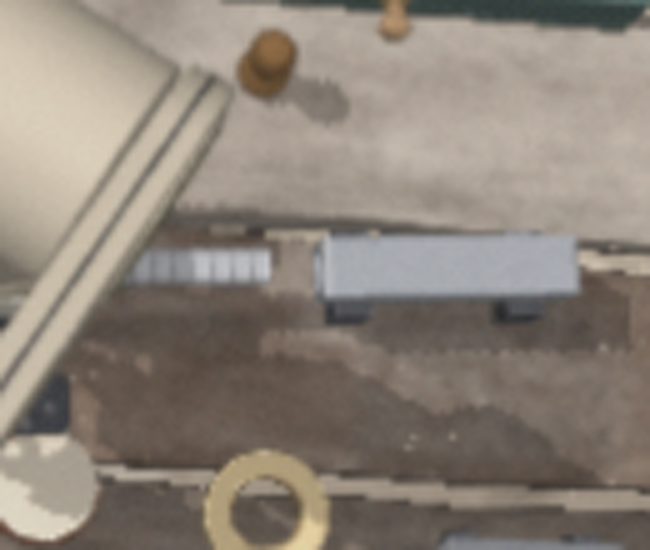

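play_rows(
  slide=[
    [0, -0.003, 0.005],
    [0, 0, 0],
    [-0.04, 0, 0],
    [-0.04, 0, 0],
    [-0.02, 0, 0],
    [-0.02, 0, 0],
    [-0.02, 0, 0],
    [0, 0, 0],
  ],
  twist=[
    [0, 0, 0.002],
    [0, 0, 0],
    [0, 0, 0],
    [0, 0, 0],
    [0, 0, 0],
    [0, 0, 0],
    [0, 0, 0],
    [0, 0, 0],
  ],
)

```text
t: 24.35
tool_pos: [0.4527, -0.2289, 0.0407]
orientation: [2.136, 2.303, -0.0]
force: [-0.2, -0.7, -0.5]
opening: 0.0237
gripper_force: 50.0
```

```bash
python3 - <<'E'
from h import *
for i in range(3): cams.read_camera('top'); go([.4635+.025*-.075,-.3618+.025*.997,.0417],94.3)
E
```

```text
t 24.4 pos [ 0.4527 -0.2285  0.0406] yaw 94.30 F [ 0.1 -0.6 -0.1] op 0.0238 gf 50.0
  twist units [0.     0.0001 0.0001] | shift mm [-108.7    0.8   -1.1] units [-0.4348  0.0031 -0.0043]
t 24.4 pos [ 0.4527 -0.2283  0.0406] yaw 94.32 F [-0.5 -0.2 -1.5] op 0.0231 gf 50.0
  twist units [0.     0.0001 0.0003] | shift mm [-108.9    0.8   -1.1] units [-0.4357  0.0031 -0.0042]
t 24.5 pos [ 0.4527 -0.2282  0.0406] yaw 94.33 F [-0.1 -0.3 -0.6] op 0.0237 gf 50.0
  twist units [-0.      0.      0.0005] | shift mm [-109.1    0.8   -1.1] units [-0.4363  0.003  -0.0042]
```

play_rows(
  slide=[
    [0, 0.002, -0.003],
    [0, 0, 0],
    [-0.03, 0, 0],
    [-0.03, 0, 0],
    [-0.03, 0, 0],
    [-0.03, 0, 0],
    [-0.03, 0, 0],
    [0, 0, 0],
  ],
  twist=[
    [0, 0, 0],
    [0, 0, 0],
    [0, 0, 0],
    [0, 0, 0],
    [0, 0, 0],
    [0, 0, 0],
    [0, 0, 0],
    [0, 0, 0],
  ],
)

```text
t: 25.3
tool_pos: [0.4561, -0.2667, 0.0415]
orientation: [2.137, 2.302, -0.0]
force: [0.3, 0.3, -1.4]
opening: 0.0235
gripper_force: 50.0
```

```bash
python3 - <<'E'
from h import *
cams.read_camera('top'); cams.read_camera('top'); go([.4635+.025*-.075,-.3618+.025*.997,.0417],94.3); print(robot.read_state()['wrist_torque'])
E
```

```text
t 25.4 pos [ 0.4559 -0.2657  0.0413] yaw 94.29 F [-0.3  0.7 -1. ] op 0.0237 gf 50.0
  twist units [-0.0002 -0.0003 -0.0001] | shift mm [-71.4   0.4  -0.4] units [-0.2855  0.0015 -0.0017]
[-0.02383925  0.09161254  0.03934898]
```

play_rows(
  slide=[
    [-0.04, 0.001, 0],
    [-0.05, 0, 0],
    [-0.05, 0, 0],
    [-0.05, 0, 0],
    [-0.05, 0, 0],
    [-0.03, 0, 0],
    [-0.01, 0, 0],
    [0, 0, 0],
  ],
  twist=[
    [0, 0, 0],
    [0, 0, 0],
    [0, 0, 0],
    [0, 0, 0],
    [0, 0, 0],
    [0, 0, 0],
    [0, 0, 0],
    [0, 0, 0],
  ],
)

```text
t: 26.2
tool_pos: [0.4615, -0.3356, 0.0413]
orientation: [-2.136, -2.303, -0.0]
force: [-0.6, -0.1, -0.8]
opening: 0.0235
gripper_force: 50.0
```

play_rows(
  slide=[
    [-0.008, 0, 0],
    [-0.008, 0, 0],
    [0, 0, 0],
    [0, 0, 0],
    [0, 0, 0],
    [0, 0, 0],
    [0, 0, 0],
    [0, 0, 0],
  ],
  twist=[
    [0, 0, 0],
    [0, 0, 0],
    [0, 0, 0],
    [0, 0, 0],
    [0, 0, 0],
    [0, 0, 0],
    [0, 0, 0],
    [0, 0, 0],
  ],
)

```text
t: 27.0
tool_pos: [0.4615, -0.3367, 0.041]
orientation: [-2.132, -2.302, -0.003]
force: [-1.6, 8.8, 3.9]
opening: 0.0232
gripper_force: 50.0
```

```bash
python3 - <<'E'
from h import *
go([.4635+.025*-.075,-.3618+.025*.997,.0417],94.3)
E
```

```text
t 27.0 pos [ 0.4615 -0.3367  0.041 ] yaw 94.40 F [-1.6  8.8  3.9] op 0.0232 gf 50.0
  twist units [-0.0012 -0.0037  0.0017] | shift mm [-0.2  0.1 -0.7] units [-0.0007  0.0005 -0.0026]
```

Shoulder contact at the expected place, so the rod is home. Releasing and lifting.

play_rows(
  slide=[
    [0.002, 0, 0],
    [0, 0, 0],
    [0, 0, 0],
    [0, 0, 0],
    [0, 0, -0.06],
    [0, 0, -0.12],
    [0, 0, -0.14],
    [0, 0, -0.12],
  ],
  twist=[
    [0, 0, 0],
    [0, 0, 0],
    [0, 0, 0],
    [0, 0, 0],
    [0, 0, 0],
    [0, 0, 0],
    [0, 0, 0],
    [0, 0, 0],
  ],
  fingers=0,
)

```text
t: 27.8
tool_pos: [0.4621, -0.3392, 0.1544]
orientation: [2.135, 2.302, -0.0]
force: [0.1, -0.1, 0.2]
opening: 0.0465
gripper_force: 0.0
```

play_rows(
  slide=[
    [0.1, 0, 0],
    [0.17, 0, 0],
    [0.17, 0, 0],
    [0.17, 0, 0],
    [0.17, 0, 0],
    [0, 0, 0],
    [0, 0, 0],
    [0, 0, 0],
  ],
  twist=[
    [0, 0, 0],
    [0, 0, 0],
    [0, 0, 0],
    [0, 0, 0],
    [0, 0, 0],
    [0, 0, -0.13],
    [0, 0, -0.13],
    [0, 0, -0.13],
  ],
)

```text
t: 28.6
tool_pos: [0.4475, -0.1441, 0.1529]
orientation: [1.614, 2.693, 0.0]
force: [0.1, -0.1, -0.9]
opening: 0.0467
gripper_force: 0.0
```

play_rows(
  slide=[
    [0, 0, 0],
    [0, 0, 0],
    [0, 0, 0],
    [0, 0, 0],
    [0, 0, 0],
    [0, 0, 0],
    [0, 0, 0],
    [0, 0, 0],
  ],
  twist=[
    [0, 0, -0.14],
    [0, 0, -0.14],
    [0, 0, -0.14],
    [0, 0, -0.14],
    [0, 0, -0.14],
    [0, 0, -0.14],
    [0, 0, -0.14],
    [0, 0, -0.14],
  ],
)

```text
t: 29.4
tool_pos: [0.4474, -0.1446, 0.1528]
orientation: [-0.144, 3.137, -0.001]
force: [0.4, 0.8, -1.2]
opening: 0.0466
gripper_force: 0.0
```

```bash
python3 - <<'E'
from h import *
go([.415,-.143,.2],187.3)
im,d,c=shot('top','top5.png'); shot('wrist','w5.png'); shot('scene','s5.png')
E
```

```text
t 29.4 pos [ 0.4474 -0.1446  0.1528] yaw -174.73 F [ 0.4  0.8 -1.2] op 0.0466 gf 0.0
  twist units [-0.0007  0.0011 -0.0339] | shift mm [ 31.9   5.7 -47.2] units [ 0.1277  0.0228 -0.189 ]
```

View pics/top5.png

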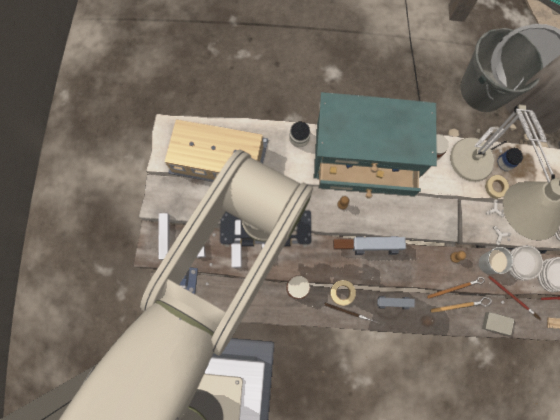

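Top view: rod home in the case, handle at (345,244). The arm hides most pins, so I'll measure pin_b from the wrist camera.

```bash
cat >> h.py <<'E'
def pins(f,zlo=.012,zhi=.034):
    """list of pin tops seen in a wrist shot: rear end (-x), axis yaw, width, visible length"""
    z=np.load('pics/'+f+'.npz',allow_pickle=True); im,d,c=z['im'],z['d'],z['c'].item(); P=pts(c,d)
    hsv=cv2.cvtColor(im,cv2.COLOR_RGB2HSV)
    m=((P[...,2]>zlo)&(P[...,2]<zhi)&(hsv[...,1]<45)&(im.max(2)>150)).astype(np.uint8)
    m=cv2.morphologyEx(m,cv2.MORPH_OPEN,np.ones((3,3),np.uint8))
    k,l,s,cc=cv2.connectedComponentsWithStats(m,connectivity=4)
    for i in range(1,k):
        if s[i,4]<250: continue
        x,y,w,h,a=rect(l==i,c,.024); u=np.array([np.cos(np.radians(a)),np.sin(np.radians(a))])
        print('px',np.round(cc[i]),'ctr',(x,y),'len %.1f wid %.1f yaw %.1f'%(w,h,a),'rear end',np.round([x,y]-u*w/2,1),'box',s[i,:4])
E
python3 -c "
from h import *
pins('w5.png')"
```

```text
px [369. 200.] ctr (np.float64(445.1), np.float64(-61.5)) len 121.0 wid 24.0 yaw 5.9 rear end [384.9 -67.7] box [354 140  33 133]
px [280. 209.] ctr (np.float64(455.8), np.float64(-139.3)) len 104.8 wid 23.8 yaw 7.1 rear end [ 403.8 -145.8] box [266 153  29 115]
px [474. 213.] ctr (np.float64(440.6), np.float64(37.2)) len 75.2 wid 24.3 yaw 11.8 rear end [403.8  29.5] box [461 174  26  79]
px [553. 247.] ctr (np.float64(450.7), np.float64(129.9)) len 102.2 wid 20.5 yaw 7.8 rear end [400.1 123. ] box [541 182  19 101]
```

View pics/w5.png

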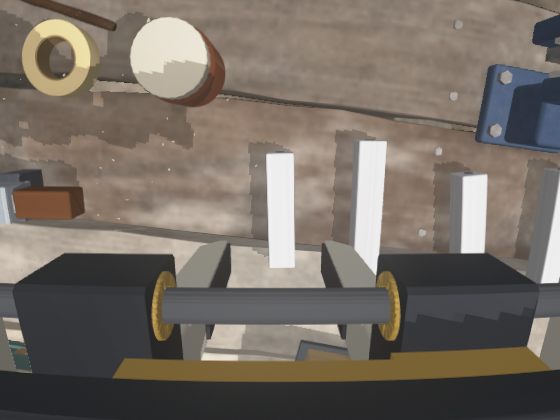

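Pin_b at px (280,209), unmoved. Descending onto its near end.

```bash
python3 -c "
from h import *
go([.4255,-.1431,.005],187.2)"
```

```text
t 29.6 pos [ 0.4474 -0.1445  0.1524] yaw -175.25 F [-0.4  0.6 -0.3] op 0.0465 gf 0.0
  twist units [-0.0006  0.001  -0.0408] | shift mm [ 21.5   4.2 147.4] units [0.0861 0.0166 0.5897]
```

play_rows(
  slide=[
    [0.086, 0.017, 0.05],
    [0, 0, 0.16],
    [0, 0, 0.18],
    [0, 0, 0.12],
    [0, 0, 0.06],
    [0, 0, 0.02],
    [0, 0, 0],
    [0, 0, 0],
  ],
  twist=[
    [0, 0, -0.038],
    [0, 0, 0],
    [0, 0, 0],
    [0, 0, 0],
    [0, 0, 0],
    [0, 0, 0],
    [0, 0, 0],
    [0, 0, 0],
  ],
)

```text
t: 30.35
tool_pos: [0.4264, -0.1424, 0.0052]
orientation: [-0.195, 3.134, -0.001]
force: [-0.7, -0.1, 0.4]
opening: 0.0462
gripper_force: 0.0
```

play_rows(
  slide=[
    [0, 0, 0],
    [0, 0, 0],
    [0, 0, 0],
    [0, 0, 0],
    [0, 0, 0],
    [0, 0, 0],
    [0, 0, 0],
    [0, 0, 0],
  ],
  twist=[
    [0, 0, 0],
    [0, 0, 0],
    [0, 0, 0],
    [0, 0, 0],
    [0, 0, 0],
    [0, 0, 0],
    [0, 0, 0],
    [0, 0, 0],
  ],
  fingers=1,
)

```text
t: 31.15
tool_pos: [0.4257, -0.1422, 0.0045]
orientation: [-0.198, 3.135, -0.001]
force: [-1.8, 0.5, 7.0]
opening: 0.0234
gripper_force: 50.0
```

```bash
python3 - <<'E'
from h import *
Y4=-.4e-3
# hover before bore3: pin tip at TCP+83 ahead, 20mm standoff, z 0.12
go(FC+(-29e-3+Y4)*Y+X*(-.083-.02)+[0,0,.12-.06],173)
E
```

```text
t 31.1 pos [ 0.4257 -0.1422  0.0045] yaw -172.79 F [-1.8  0.5  7. ] op 0.0234 gf 50.0
  twist units [-0.0004  0.0006  0.2368] | shift mm [ -64.   154.8 -115.5] units [-0.2559  0.6193 -0.4622]
```

play_rows(
  slide=[
    [0, 0, -0.08],
    [0, 0, -0.16],
    [0, 0, -0.16],
    [0, 0, -0.06],
    [0, 0, 0],
    [-0.05, 0.12, 0],
    [-0.07, 0.17, 0],
    [-0.07, 0.17, 0],
  ],
  twist=[
    [0, 0, 0],
    [0, 0, 0],
    [0, 0, 0],
    [0, 0, 0.117],
    [0, 0, 0.12],
    [0, 0, 0],
    [0, 0, 0],
    [0, 0, 0],
  ],
)

```text
t: 31.95
tool_pos: [0.4868, -0.0327, 0.1187]
orientation: [-0.195, -3.136, -0.0]
force: [-0.4, 0.0, -0.5]
opening: 0.0238
gripper_force: 50.0
```

play_rows(
  slide=[
    [-0.05, 0.12, 0],
    [-0.016, 0.04, 0.05],
    [0, 0, 0.12],
    [0, 0, 0.08],
    [0, 0, 0.02],
    [0, 0, 0],
    [0, 0, 0],
    [0, 0, 0],
  ],
  twist=[
    [0, 0, 0],
    [0, 0, 0],
    [0, 0, 0],
    [0, 0, 0],
    [0, 0, 0],
    [0, 0, 0],
    [0, 0, 0],
    [0, 0, 0],
  ],
)

```text
t: 32.75
tool_pos: [0.5088, 0.0037, 0.0528]
orientation: [0.193, 3.133, -0.0]
force: [0.4, 0.9, -0.8]
opening: 0.0235
gripper_force: 50.0
```

```bash
cat >> h.py <<'E'
def held(f):
    """pin held: rear edge & axis as seen by wrist cam, given as offset from TCP in tool frame (mm)"""
    s=robot.read_state(); im,d,c=shot('wrist',f); P=pts(c,d); T=R.from_rotvec(s['orientation']).as_matrix()
    Q=(P-s['tool_pos'])@T*1e3
    k=(d>0)&(abs(Q[...,1])<30)&(Q[...,0]>-70)&(Q[...,0]<45)&(Q[...,2]>-26)&(Q[...,2]<-12); hsv=cv2.cvtColor(im,cv2.COLOR_RGB2HSV)
    k&=(hsv[...,1]<60)&(im.max(2)>130)
    q=Q[k]; print('held top: n',len(q),'z med %.1f'%np.median(q[:,2]))
    for lo,hi in [(8,14),(14,20),(20,28)]:
        g=q[(q[:,0]>lo)&(q[:,0]<hi)]
        if len(g)>8: print('  x %d-%d y %.1f..%.1f z %.1f n %d'%(lo,hi,*np.percentile(g[:,1],[3,97]),np.median(g[:,2]),len(g)))
    print('  rear x %.1f'%np.percentile(q[:,0],98.5))
E
python3 - <<'E'
from h import *
held('w6.png'); st(83)
go(FC+(-29e-3-.4e-3)*Y+X*(-.083-.02)+[0,0,.0525-.06],173)
E
```

```text
held top: n 5223 z med -20.8
  x 8-14 y -16.5..23.7 z -20.7 n 1005
  x 14-20 y -11.0..11.1 z -20.8 n 666
  x 20-28 y -10.9..11.0 z -20.7 n 305
  rear x 21.8
t 32.8 blk TCP [-102.3  -29.3   52.8] tip depth -19.3 F(blk) 0.5 -1.1 -1.1 op 0.0232
t 32.8 pos [0.5088 0.0037 0.0528] yaw 172.97 F [ 0.4 -1.1 -1.1] op 0.0232 gf 50.0
  twist units [ 0.      0.0022 -0.0005] | shift mm [ 0.7 -0.1  0.3] units [ 0.0027 -0.0005  0.0011]
```

Pin held level, rear end 21.8 mm behind the TCP as planned. Easing into bore 3.

play_rows(
  slide=[
    [-0.03, 0, 0.001],
    [-0.03, 0, 0],
    [-0.02, 0, 0],
    [-0.02, 0, 0],
    [-0.02, 0, 0],
    [-0.01, 0, 0],
    [0, 0, 0],
    [0, 0, 0],
  ],
  twist=[
    [0, 0, 0],
    [0, 0, 0],
    [0, 0, 0],
    [0, 0, 0],
    [0, 0, 0],
    [0, 0, 0],
    [0, 0, 0],
    [0, 0, 0],
  ],
)

```text
t: 33.6
tool_pos: [0.54, 0.0002, 0.0511]
orientation: [-0.192, -3.136, -0.0]
force: [0.6, 0.1, -0.7]
opening: 0.0237
gripper_force: 50.0
```

```bash
python3 -c "
from h import *
st(83);print(robot.read_state()['wrist_torque'])"
```

```text
t 33.6 blk TCP [-70.9 -29.   51.1] tip depth 12.1 F(blk) 0.5 0.2 -0.7 op 0.0237
[-0.00303549 -0.04408066 -0.01300213]
```

play_rows(
  slide=[
    [-0.02, 0, -0.002],
    [-0.03, 0, 0],
    [-0.03, 0, 0],
    [-0.03, 0, 0],
    [-0.03, 0, 0],
    [-0.03, 0, 0],
    [-0.03, 0, 0],
    [-0.01, 0, 0],
  ],
  twist=[
    [0, 0, 0],
    [0, 0, 0],
    [0, 0, 0],
    [0, 0, 0],
    [0, 0, 0],
    [0, 0, 0],
    [0, 0, 0],
    [0, 0, 0],
  ],
)

```text
t: 34.4
tool_pos: [0.5928, -0.0062, 0.0515]
orientation: [-0.192, -3.136, -0.0]
force: [-1.0, 1.8, -1.2]
opening: 0.0239
gripper_force: 50.0
```

play_rows(
  slide=[
    [-0.006, 0, 0],
    [-0.006, 0, 0],
    [-0.006, 0, 0],
    [0, 0, 0],
    [0, 0, 0],
    [0, 0, 0],
    [0, 0, 0],
    [0, 0, 0],
  ],
  twist=[
    [0, 0, 0],
    [0, 0, 0],
    [0, 0, 0],
    [0, 0, 0],
    [0, 0, 0],
    [0, 0, 0],
    [0, 0, 0],
    [0, 0, 0],
  ],
)

```text
t: 35.2
tool_pos: [0.5948, -0.0066, 0.0512]
orientation: [-0.191, -3.132, -0.0]
force: [-6.4, 2.6, 2.7]
opening: 0.0236
gripper_force: 50.0
```

```bash
python3 -c "
from h import *
st(83);print(robot.read_state()['wrist_torque'])"
```

```text
t 35.2 blk TCP [-15.7 -29.   51.2] tip depth 67.3 F(blk) -6.7 1.8 2.7 op 0.0236
[0.43540627 1.17219619 0.20801255]
```

Floor contact felt on pin_b. Releasing, lifting, and moving back over pin_d.

play_rows(
  slide=[
    [0.003, 0, 0],
    [0, 0, 0],
    [0, 0, 0],
    [0, 0, 0],
    [0, 0, -0.05],
    [0, 0, -0.1],
    [0, 0, -0.14],
    [0, 0, -0.12],
  ],
  twist=[
    [0, 0, 0],
    [0, 0, 0],
    [0, 0, 0],
    [0, 0, 0],
    [0, 0, 0],
    [0, 0, 0],
    [0, 0, 0],
    [0, 0, 0],
  ],
  fingers=0.1,
)

```text
t: 36.0
tool_pos: [0.5961, -0.0068, 0.1567]
orientation: [0.192, 3.135, -0.0]
force: [1.2, -0.4, 0.8]
opening: 0.0419
gripper_force: 0.0
```

play_rows(
  slide=[
    [0.1, 0, 0],
    [0.17, -0.03, 0],
    [0.17, -0.08, 0],
    [0.17, -0.12, 0],
    [0.04, -0.04, 0],
    [0, 0, 0],
    [0, 0, 0],
    [0, 0, 0],
  ],
  twist=[
    [0, 0, 0],
    [0, 0, 0],
    [0, 0, 0],
    [0, 0, 0],
    [0, 0, -0.107],
    [0, 0, -0.107],
    [0, 0, 0],
    [0, 0, 0],
  ],
)

```text
t: 36.8
tool_pos: [0.4286, -0.0531, 0.155]
orientation: [-0.154, 3.136, -0.001]
force: [0.7, 0.0, 0.0]
opening: 0.0419
gripper_force: 0.0
```

```bash
python3 - <<'E'
from h import *
shot('wrist','w7.png'); pins('w7.png')
go([.4062,-.0656,.005],185.9)
im,d,c=shot('top','top7.png'); shot('scene','s7.png')
E
```

```text
px [264. 218.] ctr (np.float64(448.3), np.float64(-61.2)) len 127.4 wid 24.0 yaw 6.1 rear end [385. -68.] box [250 151  29 137]
px [472. 215.] ctr (np.float64(424.1), np.float64(128.8)) len 71.1 wid 24.2 yaw 6.6 rear end [388.8 124.7] box [456 178  32  75]
px [372. 220.] ctr (np.float64(442.6), np.float64(36.9)) len 80.1 wid 24.0 yaw 12.1 rear end [403.4  28.5] box [358 182  29  87]
t 36.9 pos [ 0.4285 -0.0529  0.1548] yaw -174.33 F [ 0.9 -0.  -0.1] op 0.0418 gf 0.0
  twist units [-0.0003  0.0008 -0.0038] | shift mm [ 23.5 -10.3 149.8] units [ 0.0941 -0.0412  0.5991]
```

play_rows(
  slide=[
    [0.06, -0.041, 0.05],
    [0.034, 0, 0.16],
    [0, 0, 0.18],
    [0, 0, 0.12],
    [0, 0, 0.06],
    [0, 0, 0.029],
    [0, 0, 0],
    [0, 0, 0],
  ],
  twist=[
    [0, 0, -0.004],
    [0, 0, 0],
    [0, 0, 0],
    [0, 0, 0],
    [0, 0, 0],
    [0, 0, 0],
    [0, 0, 0],
    [0, 0, 0],
  ],
)

```text
t: 37.75
tool_pos: [0.4066, -0.0657, 0.0053]
orientation: [-0.166, 3.136, -0.001]
force: [0.4, -0.1, 0.4]
opening: 0.0421
gripper_force: 0.0
```

play_rows(
  slide=[
    [0, 0, 0],
    [0, 0, 0],
    [0, 0, 0],
    [0, 0, 0],
    [0, 0, 0],
    [0, 0, 0],
    [0, 0, 0],
    [0, 0, 0],
  ],
  twist=[
    [0, 0, 0],
    [0, 0, 0],
    [0, 0, 0],
    [0, 0, 0],
    [0, 0, 0],
    [0, 0, 0],
    [0, 0, 0],
    [0, 0, 0],
  ],
  fingers=1,
)

```text
t: 38.55
tool_pos: [0.4065, -0.0658, 0.0052]
orientation: [-0.166, 3.136, -0.001]
force: [-1.0, 0.9, 6.1]
opening: 0.0238
gripper_force: 50.0
```

```bash
python3 - <<'E'
from h import *
go(FC+(-87e-3-.4e-3)*Y+X*(-.117-.02)+[0,0,.12-.06],173)
E
```

```text
t 38.5 pos [ 0.4065 -0.0658  0.0052] yaw -173.93 F [-1.   0.9  6.1] op 0.0238 gf 50.0
  twist units [-0.0003  0.0013  0.2178] | shift mm [ -58.4   23.3 -114.8] units [-0.2335  0.0934 -0.4592]
```

```bash
python3 - <<'E'
from h import *
im=cv2.imread('pics/top7.png')[120:200,150:290]; a=cv2.resize(im,None,fx=4,fy=4,interpolation=cv2.INTER_CUBIC)
im=cv2.imread('pics/s7.png')[110:220,180:320]; b=cv2.resize(im,None,fx=4,fy=2.4,interpolation=cv2.INTER_CUBIC)
cv2.imwrite('pics/c7.png',np.vstack([a,b]))
E
```

```text
(no output)
```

View pics/c7.png

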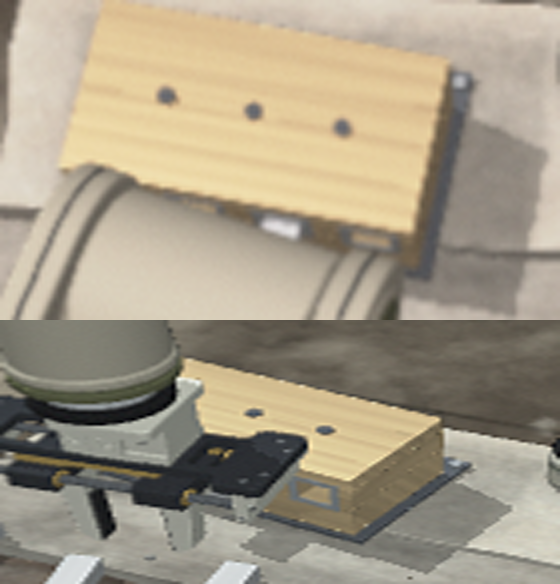

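Top crop: pin_b's bright end at (280,225) stands in bore 3. Carrying pin_d to bore 4.

play_rows(
  slide=[
    [0, 0, -0.08],
    [0, 0, -0.16],
    [0, 0, -0.16],
    [0, 0, -0.06],
    [0, 0, 0],
    [-0.06, 0.03, 0],
    [-0.1, 0.04, 0],
    [-0.074, 0.023, 0],
  ],
  twist=[
    [0, 0, 0],
    [0, 0, 0],
    [0, 0, 0],
    [0, 0, 0.108],
    [0, 0, 0.11],
    [0, 0, 0],
    [0, 0, 0],
    [0, 0, 0],
  ],
)

```text
t: 39.35
tool_pos: [0.4675, -0.0493, 0.1193]
orientation: [0.192, 3.135, 0.0]
force: [0.2, -0.4, -1.0]
opening: 0.0237
gripper_force: 50.0
```

play_rows(
  slide=[
    [0, 0, 0.05],
    [0, 0, 0.12],
    [0, 0, 0.08],
    [0, 0, 0.02],
    [0, 0, 0],
    [0, 0, 0],
    [0, 0, 0],
    [0, 0, 0],
  ],
  twist=[
    [0, 0, 0],
    [0, 0, 0],
    [0, 0, 0],
    [0, 0, 0],
    [0, 0, 0],
    [0, 0, 0],
    [0, 0, 0],
    [0, 0, 0],
  ],
)

```text
t: 40.15
tool_pos: [0.4675, -0.0499, 0.0531]
orientation: [0.192, 3.134, -0.001]
force: [0.1, -0.1, -1.6]
opening: 0.0237
gripper_force: 50.0
```

```bash
python3 - <<'E'
from h import *
held('w8.png'); st(117)
go(FC+(-87e-3-.4e-3)*Y+X*(-.117-.02)+[0,0,.0522-.06],173)
E
```

```text
held top: n 5668 z med -20.0
  x 8-14 y -23.6..23.9 z -20.1 n 1224
  x 14-20 y -11.4..11.0 z -20.1 n 682
  x 20-28 y -11.0..10.6 z -19.2 n 472
  rear x 22.1
t 40.2 blk TCP [-136.9  -87.5   52.9] tip depth -19.9 F(blk) 0.0 0.2 -1.3 op 0.0237
t 40.2 pos [ 0.4673 -0.0498  0.0529] yaw 172.99 F [ 0.1  0.2 -1.3] op 0.0237 gf 50.0
  twist units [-0.0002  0.0016 -0.0001] | shift mm [0.1 0.1 0.7] units [0.0003 0.0003 0.0026]
```

play_rows(
  slide=[
    [-0.03, 0, 0.001],
    [-0.03, 0, 0],
    [-0.02, 0, 0],
    [-0.02, 0, 0],
    [-0.02, 0, 0],
    [-0.01, 0, 0],
    [0, 0, 0],
    [0, 0, 0],
  ],
  twist=[
    [0, 0, 0],
    [0, 0, 0],
    [0, 0, 0],
    [0, 0, 0],
    [0, 0, 0],
    [0, 0, 0],
    [0, 0, 0],
    [0, 0, 0],
  ],
)

```text
t: 41.0
tool_pos: [0.499, -0.0537, 0.0517]
orientation: [0.192, 3.135, -0.0]
force: [0.6, -0.5, 0.1]
opening: 0.0234
gripper_force: 50.0
```

```bash
python3 -c "
from h import *
st(117);print(robot.read_state()['wrist_torque'])"
```

```text
t 41.0 blk TCP [-105.   -87.4   51.7] tip depth 12.0 F(blk) 0.6 -0.5 0.1 op 0.0234
[ 0.00341219 -0.12349934 -0.02012345]
```

play_rows(
  slide=[
    [-0.03, 0, -0.002],
    [-0.05, 0, 0],
    [-0.05, 0, 0],
    [-0.05, 0, 0],
    [-0.05, 0, 0],
    [-0.05, 0, 0],
    [-0.04, 0, 0],
    [-0.02, 0, 0],
  ],
  twist=[
    [0, 0, 0],
    [0, 0, 0],
    [0, 0, 0],
    [0, 0, 0],
    [0, 0, 0],
    [0, 0, 0],
    [0, 0, 0],
    [0, 0, 0],
  ],
)

```text
t: 41.8
tool_pos: [0.584, -0.0639, 0.052]
orientation: [-0.192, -3.136, -0.0]
force: [-0.8, 1.4, -0.6]
opening: 0.0235
gripper_force: 50.0
```

play_rows(
  slide=[
    [-0.01, 0, 0],
    [-0.006, 0, 0],
    [-0.006, 0, 0],
    [-0.006, 0, 0],
    [0, 0, 0],
    [0, 0, 0],
    [0, 0, 0],
    [0, 0, 0],
  ],
  twist=[
    [0, 0, 0],
    [0, 0, 0],
    [0, 0, 0],
    [0, 0, 0],
    [0, 0, 0],
    [0, 0, 0],
    [0, 0, 0],
    [0, 0, 0],
  ],
)

```text
t: 42.6
tool_pos: [0.5879, -0.0645, 0.0517]
orientation: [-0.192, -3.131, -0.001]
force: [-9.9, 1.9, 5.3]
opening: 0.0236
gripper_force: 50.0
```

```bash
python3 -c "
from h import *
st(117);print(robot.read_state()['wrist_torque'])"
```

```text
t 42.6 blk TCP [-15.4 -87.3  51.7] tip depth 101.6 F(blk) -10.0 0.7 5.3 op 0.0236
[0.31497687 1.60048383 0.17612658]
```

play_rows(
  slide=[
    [0.003, 0, 0],
    [0, 0, 0],
    [0, 0, 0],
    [0, 0, 0],
    [0, 0, -0.05],
    [0, 0, -0.1],
    [0, 0, -0.14],
    [0, 0, -0.12],
  ],
  twist=[
    [0, 0, 0],
    [0, 0, 0],
    [0, 0, 0],
    [0, 0, 0],
    [0, 0, 0],
    [0, 0, 0],
    [0, 0, 0],
    [0, 0, 0],
  ],
  fingers=0.1,
)

```text
t: 43.4
tool_pos: [0.5898, -0.0648, 0.1572]
orientation: [0.192, 3.135, -0.0]
force: [0.1, -0.3, -0.0]
opening: 0.0416
gripper_force: 0.0
```

play_rows(
  slide=[
    [0.12, 0.1, 0],
    [0.14, 0.12, 0],
    [0.14, 0.12, 0],
    [0.14, 0.12, 0],
    [0.12, 0.1, 0],
    [0.04, 0.09, 0],
    [0, 0, 0],
    [0, 0, 0],
  ],
  twist=[
    [0, 0, 0],
    [0, 0, 0],
    [0, 0, 0],
    [0, 0, 0],
    [0, 0, 0],
    [0, 0, -0.119],
    [0, 0, -0.119],
    [0, 0, 0],
  ],
)

```text
t: 44.2
tool_pos: [0.4357, 0.1186, 0.1558]
orientation: [-0.205, 3.133, 0.0]
force: [0.7, -0.3, -0.4]
opening: 0.0416
gripper_force: 0.0
```

```bash
python3 - <<'E'
from h import *
shot('wrist','w9.png'); pins('w9.png')
go([.4085,.1244,.005],187.3)
shot('scene','s9.png'); shot('top','top9.png')
E
```

```text
px [287. 214.] ctr (np.float64(449.0), np.float64(131.2)) len 122.1 wid 24.0 yaw 6.8 rear end [388.4 124. ] box [274 149  29 132]
px [185. 199.] ctr (np.float64(445.9), np.float64(39.5)) len 88.4 wid 27.4 yaw 12.2 rear end [402.7  30.2] box [164 152  42  98]
t 44.2 pos [0.4359 0.1182 0.1557] yaw -172.82 F [ 0.6 -0.9  0.4] op 0.0420 gf 0.0
  twist units [-0.0001  0.0014 -0.0021] | shift mm [ 26.4   9.7 150.7] units [0.1056 0.0387 0.6026]
```

play_rows(
  slide=[
    [0.06, 0.047, 0.05],
    [0.038, 0, 0.16],
    [0, 0, 0.18],
    [0, 0, 0.12],
    [0, 0, 0.06],
    [0, 0, 0.032],
    [0, 0, 0],
    [0, 0, 0],
  ],
  twist=[
    [0, 0, 0.006],
    [0, 0, 0],
    [0, 0, 0],
    [0, 0, 0],
    [0, 0, 0],
    [0, 0, 0],
    [0, 0, 0],
    [0, 0, 0],
  ],
)

```text
t: 45.15
tool_pos: [0.4107, 0.1264, 0.0051]
orientation: [-0.187, 3.135, 0.0]
force: [0.8, -0.1, 0.1]
opening: 0.0418
gripper_force: 0.0
```

play_rows(
  slide=[
    [0, 0, 0],
    [0, 0, 0],
    [0, 0, 0],
    [0, 0, 0],
    [0, 0, 0],
    [0, 0, 0],
    [0, 0, 0],
    [0, 0, 0],
  ],
  twist=[
    [0, 0, 0],
    [0, 0, 0],
    [0, 0, 0],
    [0, 0, 0],
    [0, 0, 0],
    [0, 0, 0],
    [0, 0, 0],
    [0, 0, 0],
  ],
  fingers=1,
)

```text
t: 45.95
tool_pos: [0.4106, 0.1267, 0.005]
orientation: [-0.189, 3.134, 0.0]
force: [-1.1, -0.4, 6.8]
opening: 0.0238
gripper_force: 50.0
```

```bash
python3 - <<'E'
from h import *
go(FC+(29e-3-.4e-3)*Y+X*(-.100-.02)+[0,0,.12-.06],173)
E
```

```text
t 46.0 pos [0.4106 0.1267 0.005 ] yaw -173.09 F [-1.1 -0.4  6.8] op 0.0238 gf 50.0
  twist units [2.000e-04 1.300e-03 2.319e-01] | shift mm [ -94.8  -52.2 -115. ] units [-0.3792 -0.2087 -0.4602]
```

play_rows(
  slide=[
    [0, 0, -0.08],
    [0, 0, -0.16],
    [0, 0, -0.16],
    [0, 0, -0.06],
    [0, 0, 0],
    [-0.1, -0.05, 0],
    [-0.13, -0.07, 0],
    [-0.1, -0.06, 0],
  ],
  twist=[
    [0, 0, 0],
    [0, 0, 0],
    [0, 0, 0],
    [0, 0, 0.116],
    [0, 0, 0.116],
    [0, 0, 0],
    [0, 0, 0],
    [0, 0, 0],
  ],
)

```text
t: 46.75
tool_pos: [0.4873, 0.071, 0.1192]
orientation: [0.191, 3.135, -0.0]
force: [-0.2, 0.9, -1.1]
opening: 0.0236
gripper_force: 50.0
```

play_rows(
  slide=[
    [-0.049, -0.029, 0.05],
    [0, 0, 0.12],
    [0, 0, 0.08],
    [0, 0, 0.02],
    [0, 0, 0],
    [0, 0, 0],
    [0, 0, 0],
    [0, 0, 0],
  ],
  twist=[
    [0, 0, 0],
    [0, 0, 0],
    [0, 0, 0],
    [0, 0, 0],
    [0, 0, 0],
    [0, 0, 0],
    [0, 0, 0],
    [0, 0, 0],
  ],
)

```text
t: 47.55
tool_pos: [0.4984, 0.0632, 0.0529]
orientation: [0.192, 3.134, 0.0]
force: [0.4, 0.5, -0.7]
opening: 0.0236
gripper_force: 50.0
```

```bash
python3 - <<'E'
from h import *
held('w10.png'); st(100)
go(FC+(29e-3-.4e-3)*Y+X*(-.100-.02)+[0,0,.0523-.06],173)
E
```

```text
held top: n 5713 z med -20.3
  x 8-14 y -23.8..23.7 z -20.3 n 1234
  x 14-20 y -11.3..11.1 z -20.3 n 679
  x 20-28 y -10.9..10.8 z -19.4 n 519
  rear x 22.5
t 47.6 blk TCP [-120.    28.5   52.7] tip depth -20.0 F(blk) 0.5 -0.2 -0.3 op 0.0238
t 47.6 pos [0.4982 0.0632 0.0527] yaw 173.00 F [ 0.5 -0.3 -0.3] op 0.0238 gf 50.0
  twist units [ 0.0003  0.0017 -0.    ] | shift mm [-0.   0.1  0.4] units [-0.0001  0.0006  0.0016]
```

play_rows(
  slide=[
    [-0.03, 0, 0.001],
    [-0.03, 0, 0],
    [-0.02, 0, 0],
    [-0.02, 0, 0],
    [-0.02, 0, 0],
    [-0.01, 0, 0],
    [0, 0, 0],
    [0, 0, -0.002],
  ],
  twist=[
    [0, 0, 0],
    [0, 0, 0],
    [0, 0, 0],
    [0, 0, 0],
    [0, 0, 0],
    [0, 0, 0],
    [0, 0, 0],
    [0, 0, 0],
  ],
)

```text
t: 48.4
tool_pos: [0.5298, 0.0592, 0.0518]
orientation: [0.192, 3.136, 0.0]
force: [1.1, 0.7, -0.5]
opening: 0.0236
gripper_force: 50.0
```

```bash
python3 -c "
from h import *
st(100);print(robot.read_state()['wrist_torque'])"
```

```text
t 48.4 blk TCP [-88.2  28.3  51.8] tip depth 11.8 F(blk) 1.1 0.8 -0.5 op 0.0236
[ 0.15045021 -0.04059568  0.06894738]
```

Free inside the mouth. Sliding it home: 72 mm, then a gentle push.

play_rows(
  slide=[
    [-0.03, 0, 0],
    [-0.04, 0, 0],
    [-0.04, 0, 0],
    [-0.04, 0, 0],
    [-0.04, 0, 0],
    [-0.04, 0, 0],
    [-0.03, 0, 0],
    [-0.016, 0, 0],
  ],
  twist=[
    [0, 0, 0],
    [0, 0, 0],
    [0, 0, 0],
    [0, 0, 0],
    [0, 0, 0],
    [0, 0, 0],
    [0, 0, 0],
    [0, 0, 0],
  ],
)

```text
t: 49.2
tool_pos: [0.5988, 0.0508, 0.0517]
orientation: [-0.192, -3.135, -0.0]
force: [-3.0, 3.5, -0.3]
opening: 0.0234
gripper_force: 50.0
```

play_rows(
  slide=[
    [-0.008, 0, 0],
    [-0.006, 0, 0],
    [-0.006, 0, 0],
    [-0.004, 0, 0],
    [0, 0, 0],
    [0, 0, 0],
    [0, 0, 0],
    [0, 0, 0],
  ],
  twist=[
    [0, 0, 0],
    [0, 0, 0],
    [0, 0, 0],
    [0, 0, 0],
    [0, 0, 0],
    [0, 0, 0],
    [0, 0, 0],
    [0, 0, 0],
  ],
)

```text
t: 50.0
tool_pos: [0.6015, 0.0504, 0.0515]
orientation: [-0.191, -3.131, 0.0]
force: [-12.8, 3.9, 7.3]
opening: 0.0236
gripper_force: 50.1
```

```bash
python3 -c "
from h import *
st(100);print(robot.read_state()['wrist_torque'])"
```

```text
t 50.0 blk TCP [-15.9  28.3  51.5] tip depth 84.1 F(blk) -13.2 2.3 7.3 op 0.0236
[0.74449894 2.03499876 0.32213261]
```

play_rows(
  slide=[
    [0.004, 0, 0],
    [0, 0, 0],
    [0, 0, 0],
    [0, 0, 0],
    [0, 0, -0.05],
    [0, 0, -0.1],
    [0, 0, -0.14],
    [0, 0, -0.12],
  ],
  twist=[
    [0, 0, 0],
    [0, 0, 0],
    [0, 0, 0],
    [0, 0, 0],
    [0, 0, 0],
    [0, 0, 0],
    [0, 0, 0],
    [0, 0, 0],
  ],
  fingers=0.1,
)

```text
t: 50.8
tool_pos: [0.6035, 0.05, 0.1569]
orientation: [0.192, 3.135, -0.0]
force: [0.6, 0.2, 0.0]
opening: 0.0421
gripper_force: 0.0
```

play_rows(
  slide=[
    [0.1, -0.02, 0],
    [0.16, -0.05, 0],
    [0.16, -0.05, 0],
    [0.16, -0.04, 0],
    [0.05, 0, 0],
    [0, 0, 0],
    [0, 0, 0],
    [0, 0, 0],
  ],
  twist=[
    [0, 0, 0],
    [0, 0, 0],
    [0, 0, 0],
    [0, 0, -0.1],
    [0, 0, -0.117],
    [0, 0, -0.1],
    [0, 0, 0],
    [0, 0, 0],
  ],
)

```text
t: 51.6
tool_pos: [0.4424, 0.0282, 0.1553]
orientation: [-0.324, 3.123, -0.0]
force: [0.0, -0.7, 0.4]
opening: 0.0418
gripper_force: 0.0
```

```bash
python3 - <<'E'
from h import *
shot('wrist','w11.png'); pins('w11.png')
go([.425,.0331,.005],192)
E
```

```text
px [285. 206.] ctr (np.float64(446.2), np.float64(38.1)) len 87.1 wid 23.8 yaw 11.6 rear end [403.5  29.3] box [272 159  27  96]
t 51.6 pos [0.4424 0.0283 0.155 ] yaw -168.16 F [ 0.3 -0.8  0.4] op 0.0419 gf 0.0
  twist units [-0.0003  0.0008 -0.0026] | shift mm [ 16.    8.4 150. ] units [0.064  0.0334 0.6001]
```

play_rows(
  slide=[
    [0.063, 0.036, 0.05],
    [0, 0, 0.16],
    [0, 0, 0.18],
    [0, 0, 0.12],
    [0, 0, 0.06],
    [0, 0, 0.03],
    [0, 0, 0],
    [0, 0, 0],
  ],
  twist=[
    [0, 0, 0.001],
    [0, 0, 0],
    [0, 0, 0],
    [0, 0, 0],
    [0, 0, 0],
    [0, 0, 0],
    [0, 0, 0],
    [0, 0, 0],
  ],
)

```text
t: 52.45
tool_pos: [0.4256, 0.0338, 0.0054]
orientation: [-0.326, 3.123, -0.0]
force: [0.1, 0.7, 0.6]
opening: 0.0419
gripper_force: 0.0
```

play_rows(
  slide=[
    [0, 0, 0],
    [0, 0, 0],
    [0, 0, 0],
    [0, 0, 0],
    [0, 0, 0],
    [0, 0, 0],
    [0, 0, 0],
    [0, 0, 0],
  ],
  twist=[
    [0, 0, 0],
    [0, 0, 0],
    [0, 0, 0],
    [0, 0, 0],
    [0, 0, 0],
    [0, 0, 0],
    [0, 0, 0],
    [0, 0, 0],
  ],
  fingers=1,
)

```text
t: 53.25
tool_pos: [0.4254, 0.0338, 0.0052]
orientation: [-0.327, 3.123, -0.0]
force: [-1.6, -0.2, 6.1]
opening: 0.0237
gripper_force: 50.0
```

```bash
python3 - <<'E'
from h import *
go(FC+(87e-3-.4e-3)*Y+X*(-.066-.02)+[0,0,.12-.06],173)
E
```

```text
t 53.2 pos [0.4254 0.0338 0.0052] yaw -168.05 F [-1.6 -0.2  6.1] op 0.0237 gf 50.0
  twist units [-2.000e-04  1.300e-03  3.159e-01] | shift mm [-102.8   96.2 -114.8] units [-0.4111  0.3848 -0.4591]
```

play_rows(
  slide=[
    [0, 0, -0.08],
    [0, 0, -0.16],
    [0, 0, -0.16],
    [0, 0, -0.06],
    [0, 0, 0],
    [0, 0, 0],
    [-0.09, 0.08, 0],
    [-0.13, 0.13, 0],
  ],
  twist=[
    [0, 0, 0],
    [0, 0, 0],
    [0, 0, 0],
    [0, 0, 0.106],
    [0, 0, 0.11],
    [0, 0, 0.1],
    [0, 0, 0],
    [0, 0, 0],
  ],
)

```text
t: 54.05
tool_pos: [0.4855, 0.0787, 0.1193]
orientation: [-0.196, -3.135, 0.001]
force: [1.8, -0.7, -0.3]
opening: 0.0235
gripper_force: 50.0
```

play_rows(
  slide=[
    [-0.12, 0.12, 0],
    [-0.071, 0.055, 0.05],
    [0, 0, 0.12],
    [0, 0, 0.08],
    [0, 0, 0.02],
    [0, 0, 0],
    [0, 0, 0],
    [0, 0, 0],
  ],
  twist=[
    [0, 0, 0],
    [0, 0, 0],
    [0, 0, 0],
    [0, 0, 0],
    [0, 0, 0],
    [0, 0, 0],
    [0, 0, 0],
    [0, 0, 0],
  ],
)

```text
t: 54.85
tool_pos: [0.5395, 0.1168, 0.0536]
orientation: [0.192, 3.133, 0.001]
force: [0.2, 0.4, -0.4]
opening: 0.0237
gripper_force: 50.0
```

```bash
python3 - <<'E'
from h import *
held('w12.png'); st(66)
go(FC+(87e-3-.4e-3)*Y+X*(-.066-.02)+[0,0,.0523-.06],173)
E
```

```text
held top: n 5707 z med -20.0
  x 8-14 y -23.8..23.8 z -19.9 n 1209
  x 14-20 y -11.0..11.2 z -20.1 n 677
  x 20-28 y -10.9..11.0 z -19.3 n 544
  rear x 22.8
t 54.9 blk TCP [-85.6  86.7  53.5] tip depth -19.6 F(blk) 0.4 0.0 -0.3 op 0.0235
t 54.9 pos [0.5395 0.1168 0.0535] yaw 172.98 F [ 0.4 -0.  -0.3] op 0.0235 gf 50.0
  twist units [ 0.0006  0.0025 -0.0003] | shift mm [ 0.4 -0.1  1.2] units [ 0.0014 -0.0006  0.0049]
```

play_rows(
  slide=[
    [-0.03, 0, 0.001],
    [-0.03, 0, 0.001],
    [-0.02, 0, 0],
    [-0.02, 0, 0],
    [-0.02, 0, 0],
    [-0.01, 0, 0],
    [0, 0, 0],
    [0, 0, 0],
  ],
  twist=[
    [0, 0, 0],
    [0, 0, 0],
    [0, 0, 0],
    [0, 0, 0],
    [0, 0, 0],
    [0, 0, 0],
    [0, 0, 0],
    [0, 0, 0],
  ],
)

```text
t: 55.7
tool_pos: [0.5711, 0.1128, 0.0516]
orientation: [0.192, 3.135, 0.0]
force: [1.4, -0.5, 1.2]
opening: 0.0235
gripper_force: 50.0
```

```bash
python3 -c "
from h import *
st(66);print(robot.read_state()['wrist_torque'])"
```

```text
t 55.7 blk TCP [-53.7  86.6  51.6] tip depth 12.3 F(blk) 1.4 -0.3 1.2 op 0.0235
[-0.08238653 -0.37706972 -0.00068412]
```

play_rows(
  slide=[
    [-0.02, 0, -0.002],
    [-0.03, 0, 0],
    [-0.03, 0, 0],
    [-0.03, 0, 0],
    [-0.02, 0, 0],
    [-0.01, 0, 0],
    [0, 0, 0],
    [0, 0, 0],
  ],
  twist=[
    [0, 0, 0],
    [0, 0, 0],
    [0, 0, 0],
    [0, 0, 0],
    [0, 0, 0],
    [0, 0, 0],
    [0, 0, 0],
    [0, 0, 0],
  ],
)

```text
t: 56.5
tool_pos: [0.6058, 0.1086, 0.0519]
orientation: [0.192, 3.135, 0.0]
force: [1.2, 0.5, -0.2]
opening: 0.0237
gripper_force: 50.0
```

play_rows(
  slide=[
    [-0.008, 0, 0],
    [-0.006, 0, 0],
    [-0.006, 0, 0],
    [0, 0, 0],
    [0, 0, 0],
    [0, 0, 0],
    [0, 0, 0],
    [0, 0, 0],
  ],
  twist=[
    [0, 0, 0],
    [0, 0, 0],
    [0, 0, 0],
    [0, 0, 0],
    [0, 0, 0],
    [0, 0, 0],
    [0, 0, 0],
    [0, 0, 0],
  ],
)

```text
t: 57.3
tool_pos: [0.6083, 0.1083, 0.0517]
orientation: [-0.191, -3.132, 0.0]
force: [-11.5, 3.4, 8.4]
opening: 0.0238
gripper_force: 50.0
```

```bash
python3 -c "
from h import *
st(66);print(robot.read_state()['wrist_torque'])"
```

```text
t 57.3 blk TCP [-16.3  86.7  51.7] tip depth 49.7 F(blk) -11.8 2.0 8.4 op 0.0238
[0.50612131 1.79034514 0.12792053]
```

Home. Releasing, lifting, and clearing the view (back and aside) for a final check.

play_rows(
  slide=[
    [0.003, 0, 0],
    [0, 0, 0],
    [0, 0, 0],
    [0, 0, 0],
    [0, 0, -0.05],
    [0, 0, -0.1],
    [0, 0, -0.14],
    [0, 0, -0.14],
  ],
  twist=[
    [0, 0, 0],
    [0, 0, 0],
    [0, 0, 0],
    [0, 0, 0],
    [0, 0, 0],
    [0, 0, 0],
    [0, 0, 0],
    [0, 0, 0],
  ],
  fingers=0.1,
)

```text
t: 58.1
tool_pos: [0.6093, 0.108, 0.1611]
orientation: [-0.192, -3.135, 0.0]
force: [0.6, 0.6, 0.4]
opening: 0.0416
gripper_force: 0.0
```

play_rows(
  slide=[
    [0.05, 0.1, -0.02],
    [0.1, 0.15, -0.02],
    [0.1, 0.16, -0.02],
    [0.12, 0.15, 0],
    [0.12, 0.15, 0],
    [0.12, 0.14, 0],
    [0.12, 0.12, 0],
    [0, 0, 0],
  ],
  twist=[
    [0, 0, 0],
    [0, 0, 0],
    [0, 0, 0],
    [0, 0, 0],
    [0, 0, 0],
    [0, 0, 0],
    [0, 0, 0],
    [0, 0, 0],
  ],
)

```text
t: 58.9
tool_pos: [0.4549, 0.3751, 0.1756]
orientation: [-0.184, -3.136, -0.003]
force: [0.2, -0.7, 0.2]
opening: 0.0421
gripper_force: 0.0
```

```bash
python3 - <<'E'
from h import *
st()
im,d,c=shot('top','top13.png'); P=pts(c,d)
S=P.reshape(-1,3)-FC; x=S@X*1e3; y=S@Y*1e3; z=P.reshape(-1,3)[:,2]*1e3
for n,b in zip('acbd',(87,29,-29,-87)):
    k=(abs(y-b)<8)&(x<-4)&(x>-70)&(z>60)&(z<85); print(n,k.sum(),'outer x %.1f..%.1f top z %.1f'%(x[k].min(),x[k].max(),np.median(z[k])), 'z out/in', [round(np.median(z[k&(x<-25)]),1) if (k&(x<-25)).any() else None, round(np.median(z[k&(x>-20)]),1)])
a=np.radians(-85.7); ux=np.array([np.cos(a),np.sin(a)]); q=P[...,:2]-np.array([.4686,-.4265]); xx=q@ux*1e3; hsv=cv2.cvtColor(im,cv2.COLOR_RGB2HSV)
cr=im[110:260,150:410]; cv2.imwrite('pics/c13.png',cv2.resize(cr[...,::-1],None,fx=3,fy=3,interpolation=cv2.INTER_CUBIC))
E
```

```text
t 58.9 blk TCP [-201.   332.8  175.6] tip depth -58.0 F(blk) 0.3 -0.7 0.2 op 0.0421
a 87 outer x -40.5..-4.3 top z 69.1 z out/in [np.float64(68.9), np.float64(69.1)]
c 86 outer x -40.7..-4.9 top z 69.0 z out/in [np.float64(69.2), np.float64(68.9)]
b 90 outer x -40.4..-4.7 top z 69.4 z out/in [np.float64(69.2), np.float64(69.3)]
d 86 outer x -39.8..-4.9 top z 68.9 z out/in [np.float64(68.8), np.float64(69.2)]
```

View pics/c13.png

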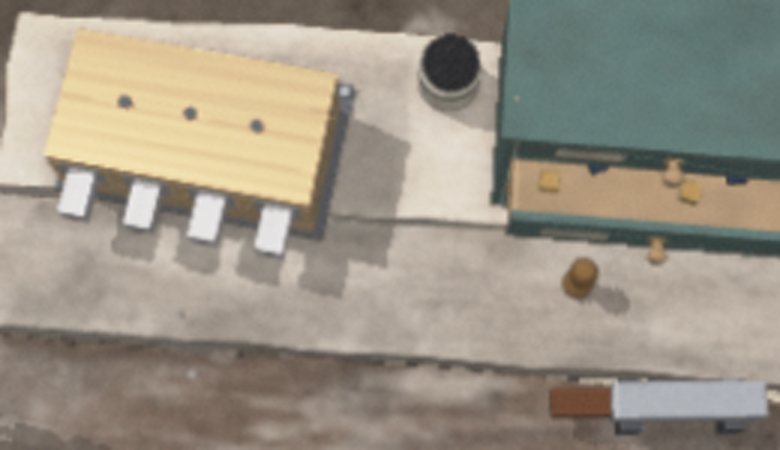

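All four pin ends line up about 40 mm out (readings 39.8 to 40.7 mm, top surfaces level). The rod handle sits flush against the case mouth at crop (580,400). Handing in.

```bash
python3 -c "
from plant import robot
print(robot.close_job())"
```

```text
the job is handed in; nothing more can be done
None
```

I sounded all four bores left to right (48, 82, 65 and 99 mm), slid pins a, c, b and d home in them with their ends lined up about 40 mm out, put the depth rod home in its case, and handed the job in; no verdict came back.

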